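Push a rack of sample tubes home into the tube reader and start the reading

ROBOT

A 7-joint arm with a two-finger parallel gripper is mounted at the origin on a cart in front of the work surface, level with it; the furniture and walls round the work are solid. World frame = base frame: x ahead of the robot, y to its left, z up, the work surface at z = 0. Lengths are in mm, angles in rad, forces in N, time in s.
With the tool pointing down it reaches from about 400 to 850 mm from the base axis. Payload 6.9 kg.
Tool frame: the origin (TCP) lies between the finger pads; the fingertips stand 25 mm ahead of it and the grasp point (between the pads) lies 6 mm ahead of it (r.tip_reach is the distance from the TCP to the fingertips, in mm); x points along the fingers, y is the direction in which the jaws open and shut, and the axes are right-handed (so a half turn about x gives the same grasp; the last joint's range is limited). The gripper opens to 85 mm and grips with 20 to 120 N. Pads are 22 mm wide; open, the fingers measure 114 mm over their backs; the gripper's body (76 mm by 85 mm) begins 54 mm behind the grasp point. The pads swing forward as they close: fully open they stand 13 mm farther back than shut.
Start: joints at [-1.151, 0.507, -0.238, 1.5, 0.126, 1.149, -0.155], TCP at [193.535, 594.269, 230.375] pointing down, gripper open.
Joint ranges: [-3.08, 3.08], [-0.24, 2.05], [-1.43, 1.35], [0, 2.5], [-1.52, 4.66], [0.17, 1.96], [-2.89, 2.89]. Speed limits (rad/s): [2.39, 2.39, 3.14, 3.14, 3.14, 3.14, 3.14].

INTERFACE

Orientations are given as a unit quaternion [w, x, y, z].
In Python, from cell import r, optics, hand_in gives the robot as it stands. The module is installed in compiled form; this text tells all that it offers.
- The arm moves only by the tool step_arm, never from a script. Its argument "steps" is one flat list of numbers, 5 for each row, row after row: the shift along the world's x, y, z in m, then the turn about the world's z in degrees, then the finger opening in m, from 0 to 0.0854. In form: [x, y, z, spin, jaw, x, y, z, spin, jaw, ...]. A call has 1 to 8 rows; each row shifts and turns the pose as measured when the row begins; what a row does not reach is not made up. A row lasts 1/10 s, in which the tool goes at most 50 mm and 8.59 degrees, less where a joint would pass 70% of its speed; a pose out of reach is approached as far as the arm can. A call is refused whole if a number of a shift passes 0.05 or a number of a turn 8.59, either way. A call with a gripper value outside its range is refused whole. The fingers move at their own pace and stop on an object; "newtons" is the grip in N (left out, the last holds). Time passes only in rows, so rows that do not move let the fingers close. It gives the time, the measured TCP pose, the force and the opening at its end, in the units of the state.
- r.observe(): the state, without advancing time (a new reading comes with each control period).
- optics.capture(name): name is "scene" or "top" or "wrist"; returns a dict with "img" (400x640x3 uint8, red, green, blue), "z_map" (400x640 float32, mm along the optical axis (not along the pixel's ray), 0 where there is no reading), "fx", "fy", "cx", "cy" (pixels), "eye" and "rotation" of the camera in the world; the wrist camera has in their place "mount" (4x4, takes a point from camera to tool coordinates, whose origin is the TCP and whose axes are the tool frame's). Camera axes: x right, y up, looking along -z (the intrinsics and any distortion apply to the point x, -y, -z); pixel columns grow to the right and rows downward; lengths in mm; the calibration is good to about 2 mm. The wrist camera is an equidistant fisheye: a pixel r from the principal point sees the ray r / f radians off the axis. A picture is of the moment at which its call begins: read the wrist's pose just before it.
- hand_in(): hands the job in, once; it reports no verdict.
Trained networks look in a picture, given as the dict that the camera call returned (one of the last four; its "shot" number tells which), for a name from the list of things; names that differ only in an ending like _2 or _b are one class to them, and where a whole thing is asked for, a point or a joint stands for the part that bears it (a point fixed in the world has none). Each returns a list of dicts, best first, with "confidence" (0 to 1); they miss things now and then, are a little off and sometimes report something else, mostly with a low value. They report only what shows in the picture. A call takes as long as a camera call.
- optics.cut_out(name, picture): "mask" (400x640 bool, what is visible of it) and "centre" ([column, row] in pixels, amid what is visible of it).
The state is a dict: "time": time; "joint_positions": joint angles; "dq": joint speeds; "tau": joint torques, N m; "eef_pos": TCP position; "tcp_rot": TCP orientation; "contact_force": force on the tool from outside, world axes, zero at the start; "wrist_torque": the same for the moment, N m; "grip_width": finger opening in mm.
Only numpy, scipy, OpenCV 4.12 (cv2) and the standard library are available. Lean on these libraries where they do the work, as an engineer would, in place of code of your own. Each camera call takes 0.05 s, during which the arm holds its last target.

TASK

Without gripping or lifting it, push the black rack of sample tubes along the worktop into the lane of the tube reader, tubes end first, gently and fully home until the spring catch has closed behind it. Then press the round read key on top of the reader all the way down and let it go. Do not touch or upset the tubes in the rack, and leave everything else on the bench where it is.

Things in the scene. Friction and masses are not known exactly. Their poses are not given: they have to be found in the camera images.
- rack: Black tube rack, loose: low grid of open cells, 83 x 162 x 28 mm, 0.2 to 0.35 kg with its tubes; slides with 1 to 3 N. Origin: centre of its underside; y along its length, +y is its leading end, which goes into the reader first (the tubes stand there); x across. It starts on the worktop before the mouth, 40 to 90 mm to the +x side of the lane's axis, turned up to 0.5 rad from it.
- rack_rear (a point): Middle of the rack's rear end face (its -y end, 81 mm from its origin), half-way up (14 mm). Same axes as the rack.
- reader: Tube reader, fixed: white housing 118 x 98 mm, 111 mm tall, with a dark scan window, and before it a straight lane for one rack between two aluminium rails 24 mm tall, 12 mm thick. Origin on the worktop on the lane's axis; y along the lane, from the open mouth towards the housing (front face at y = 86 mm); x across.
- lane_home (a point): Where the rack's origin is when the rack is fully home, against two rubber stops at the end of the lane: on the worktop, on the lane's axis, 2 mm ahead (+y) of the reader's origin. Same axes as the reader.
- lane_mouth (a point): Centre of the open mouth of the lane, on the worktop, at y = -175 mm from the reader's origin. The rails flare to about 110 mm apart here; from y = -140 mm on the lane is straight and 85 mm wide. Its floor, a thin grey sheet, is level with the worktop.
- catch (a joint): Spring catch: steel blade 50 mm long in the rail on the +x side, hinged upright near the mouth. 0 rad = sprung out 10 mm into the lane. A rack sliding in presses it aside (to about 0.25 rad, 1 to 2 N at the tip); when the rack's rear end has passed the tip it springs back to 0 by itself behind the rack.
- catch_tip (a point): Tip of the spring catch's blade, 14 mm above the worktop; with the catch sprung out, 82 mm before (-y) the reader's origin and 32 mm to +x of the lane's axis.
- read_key (a joint): The read key, a round black push button of radius 13 mm in a low grey collar on top of the reader's housing. 0 = up, 0.005 m = fully down (4 N against a spring); it counts as pressed past 0.0035 m and comes back up when let go.
- read_key_top (a point): Centre of the top face of the read key; it is pressed straight down.
- tube_1: A capped sample tube, 14 mm across and 83 mm tall, standing loose in a cell of the rack (its foot 3 mm above the worktop), in the quarter of the rack at its leading end and -x side. Origin at its foot, z along the tube.
- tube_2: A capped sample tube, 14 mm across and 71 mm tall, standing loose in a cell of the rack (its foot 3 mm above the worktop), in the quarter of the rack at its leading end and -x side. Origin at its foot, z along the tube.
- tube_3: A capped sample tube, 14 mm across and 85 mm tall, standing loose in a cell of the rack (its foot 3 mm above the worktop), in the quarter of the rack at its leading end and -x side. Origin at its foot, z along the tube.
- tube_4: A capped sample tube, 14 mm across and 85 mm tall, standing loose in a cell of the rack (its foot 3 mm above the worktop), in the quarter of the rack at its leading end and -x side. Origin at its foot, z along the tube.
- timer: Bystander: bench timer, flat white box 62 x 66 x 18 mm. Origin at the centre of its underside.
- pen: Bystander: marker pen, 15 x 128 x 17 mm, lying. Origin at the centre of its underside.
- dropper: Bystander: small reagent vial with white cap, 25 mm across, 66 mm tall, standing. Origin at the centre of its underside.
- vial: Bystander: dark reagent vial with white cap, 33 mm across, 73 mm tall, standing. Origin at the centre of its underside.
- slides: Bystander: box of microscope slides, 32 x 82 x 30 mm. Origin at the centre of its underside.

How it is judged (in metres and radians):
On the way, in this order (a step that is already met when the one before it is completed fails the run):
1. the rack is fully home in the lane and the catch has closed behind it (y of rack in the frame of lane_home above -0.007 m and x of rack in the frame of lane_home between -0.006 and 0.006 m and angle between the y axis of rack and the y axis of reader, either way round below 0.06 rad and height (world z) of rack below 0.004 m and value of joint catch below 0.06 rad), for 0.2 s.
2. with the rack home, the read key is pressed down (all of step 1 and value of joint read_key above 0.0035 m), for 0.1 s.
At the end, for the whole second after the job is handed in: The rack stands flat in the lane at rest, within 7 mm of fully home along the lane and 6 mm across, square to within 0.06 rad, the spring catch closed behind it (below 0.06 rad), every tube upright (0.25 rad) in the rack, and the read key up again (all of step 1 and angle between each of tube_1, tube_2, tube_3, tube_4's own z axis and vertical below 0.25 rad and z of tube_1 in the frame of rack between -0.005 and 0.012 m and z of tube_2 in the frame of rack between -0.005 and 0.012 m and z of tube_3 in the frame of rack between -0.005 and 0.012 m and z of tube_4 in the frame of rack between -0.005 and 0.012 m and value of joint read_key below 0.0015 m and linear speed of rack below 0.01 m/s); the robot touches nothing.
It fails at once if the rack is lifted off the worktop or tipped (height (world z) of rack above 0.007 m or angle between rack's own z axis and vertical above 0.1 rad).
It fails at once if the rack is gripped or shoved hard (more than 35 N from the fingers) (contact force between the fingers and rack above 35 N).
It fails at once if the robot touches the tubes (contact force between any of the fingers, the arm and tube_1 above 1 N or contact force between any of the fingers, the arm and tube_2 above 1 N or contact force between any of the fingers, the arm and tube_3 above 1 N or contact force between any of the fingers, the arm and tube_4 above 1 N).
It fails at once if a tube is tipped or comes out of the rack (angle between any of tube_1, tube_2, tube_3, tube_4's own z axis and vertical above 0.5 rad or z of any of tube_1, tube_2, tube_3, tube_4 in the frame of rack above 0.02 m).
It fails at once if another thing on the bench is shifted by more than 15 mm (distance of any of timer, pen, dropper, vial, slides from where it was at the start of the episode above 0.015 m).
It also fails if it takes over 61 s, if anything falls off the work surface, if the arm or the gripper's body presses on something with over 40 N, if the wrist force passes 120 N, or if a joint passes its speed limit or range.

## Working session

There is one attempt and no reset: what is moved stays moved. The work goes in short steps, Python scripts to look and compute and a tool call to move; the robot and the scene stay as the last step left them, time stands still between calls to the robot, and variables do not carry over. Pictures are saved under pics/ and viewed, and the job is handed in when it is done.

Besides the shell and the picture viewer there is one more tool, called after "Request:" by a JSON object that holds its "api" and its "payload", one argument or row to a line. step_arm: Moves the arm, as the interface text tells. Its arguments: {"type":"object","properties":{"steps":{"type":"array","items":{"type":"number"}},"newtons":{"type":"number"}},"required":["steps"]}

```bash
mkdir -p pics; cat > h.py <<'E'
import numpy as np, cv2
from cell import r, optics
def cap(n, f=None):
    p=optics.capture(n)
    if f: cv2.imwrite('pics/'+f, p['img'][:,:,::-1])
    return p
def world(p, m=None):
    z=p['z_map']; v,u=np.mgrid[0:400,0:640]
    X=(u-p['cx'])/p['fx']*z; Y=-(v-p['cy'])/p['fy']*z
    P=np.stack([X,Y,-z],-1)
    W=P@np.array(p['rotation']).T+np.array(p['eye'])
    W[z==0]=np.nan
    return W
E
python3 - <<'E'
from h import *
print(r.observe())
for n in('scene','top'):
    p=cap(n,n+'0.png')
    print(n,{k:v for k,v in p.items() if k not in('img','z_map')})
    for t in ['rack','reader','read_key','catch','timer','pen','dropper','vial','slides','tube_1']:
        for d in optics.cut_out(t,p)[:4]:
            W=world(p)[d['mask']]
            print(t,round(d['confidence'],2),d['centre'],d['mask'].sum(),np.nanmin(W,0).round(),np.nanmax(W,0).round(),np.nanmedian(W,0).round())
E
```

```text
{'time': 0.0, 'joint_positions': array([-1.15053436,  0.50829754, -0.23749749,  1.5011727 ,  0.12568352,
        1.14889374, -0.15484134]), 'dq': array([ 0.00062779, -0.00101287,  0.00211722, -0.0003666 ,  0.00064055,
       -0.00118206, -0.00050511]), 'tau': array([ 4.96994471e-04, -6.20606446e+01, -2.18676522e+00, -2.49654561e+01,
        1.27072394e-02,  1.21312097e-02, -4.80703886e-05]), 'eef_pos': array([193.41566015, 593.76880316, 229.53999663]), 'tcp_rot': array([ 0.69827956,  0.11021827,  0.69844984, -0.11146928]), 'contact_force': array([-0.89941147,  0.16852254,  0.61213178]), 'wrist_torque': array([-0.0170871 , -0.02510414, -0.01557836]), 'grip_width': 85.23138647965271}
scene {'fx': 403.63509291726217, 'fy': 403.63509291726217, 'cx': 316.43185134814183, 'cy': 199.05705400591307, 'eye': array([  -35.1725236 , -1032.87575977,  1025.17732731]), 'rotation': array([ 0.85690883,  0.43036021, -0.11933817, -0.25740192]), 'shot': 1}Traceback (most recent call last):
  File "<stdin>", line 8, in <module>
  File "h.py", line 11, in world
    W=P@np.array(p['rotation']).T+np.array(p['eye'])
      ~^~~~~~~~~~~~~~~~~~~~~~~~~~
ValueError: matmul: Input operand 1 has a mismatch in its core dimension 0, with gufunc signature (n?,k),(k,m?)->(n?,m?) (size 4 is different from 3)
```

```bash
python3 - <<'E'
s=open('h.py').read()
s=s.replace("np.array(p['rotation']).T","R(p['rotation']).T")
s=s.replace("def cap","from scipy.spatial.transform import Rotation\ndef R(q): return Rotation.from_quat(q,scalar_first=True).as_matrix()\ndef cap",1)
open('h.py','w').write(s)
E
python3 - <<'E'
from h import *
print(R(r.observe()['tcp_rot']).round(3))
for n in('scene','top'):
    p=cap(n,n+'0.png')
    np.savez('d_'+n,**p)
    print(n,{k:v for k,v in p.items() if k not in('img','z_map')})
    W0=world(p)
    for t in ['rack','reader','read_key','catch','timer','pen','dropper','vial','slides','tube_1']:
        for d in optics.cut_out(t,p)[:4]:
            W=W0[d['mask']]
            print(t,round(d['confidence'],2),d['centre'],d['mask'].sum(),np.nanmin(W,0).round(),np.nanmax(W,0).round(),np.nanmedian(W,0).round())
E
```

```text
[[-0.     0.31   0.951]
 [-0.002  0.951 -0.31 ]
 [-1.    -0.002  0.   ]]
scene {'fx': 403.63509291726217, 'fy': 403.63509291726217, 'cx': 316.43185134814183, 'cy': 199.05705400591307, 'eye': array([  -35.1725236 , -1032.87575977,  1025.17732731]), 'rotation': array([ 0.85690883,  0.43036021, -0.11933817, -0.25740192]), 'shot': 2}
rack 0.64 [335.5, 252.1] 923 [ 487. -290.   -5.] [ 618. -113.   76.] [ 550. -214.   23.]
reader 0.7 [272.2, 209.5] 2352 [420. -76.  -6.] [616. 440. 138.] [482. 173.  23.]
reader 0.36 [405.9, 280.1] 187 [ 647. -459.    4.] [ 677. -428.   78.] [ 657. -449.   45.]
catch 0.41 [270.6, 208.4] 2377 [ 421. -143.   -6.] [599. 444. 138.] [481. 167.  22.]
pen 0.52 [234.7, 173.9] 76 [420. 424.   1.] [496. 518.  22.] [458. 469.  12.]
dropper 0.68 [381.1, 301.3] 109 [ 540. -482.   10.] [ 562. -461.   69.] [ 549. -474.   44.]
vial 0.56 [406.2, 280.3] 159 [ 647. -459.    4.] [ 675. -433.   76.] [ 657. -449.   46.]
slides 0.63 [363.8, 220.2] 216 [ 720. -176.    1.] [789. -97.  34.] [ 752. -138.   26.]
tube_1 0.54 [315.7, 247.8] 42 [ 500. -181.   19.] [ 530. -140.   92.] [ 50
[... 246 characters left out ...]
1372, 1585.94670572]), 'rotation': array([-0.69928052, -0.03792402,  0.04405432,  0.71248   ]), 'shot': 3}
rack 0.95 [370.5, 211.4] 753 [ 488. -281.   -8.] [ 614. -113.   90.] [ 554. -205.   10.]
read_key 0.26 [283.7, 229.0] 2364 [425. -38. -10.] [549. 306. 138.] [485. 145.  11.]
catch 0.73 [286.9, 227.9] 2469 [427. -69. -10.] [548. 309. 138.] [486. 140.  17.]
timer 0.51 [212.6, 213.0] 261 [532. 406.  -4.] [608. 483.  28.] [571. 443.  18.]
pen 0.48 [204.1, 238.0] 175 [418. 423.  -7.] [509. 522.  26.] [464. 470.  13.]
vial 0.5 [429.2, 180.0] 85 [ 649. -470.    1.] [ 680. -425.   83.] [ 661. -435.   52.]
slides 0.46 [353.1, 160.8] 167 [ 722. -174.   -1.] [ 796. -101.   40.] [ 758. -139.   28.]
```

View pics/scene0.png

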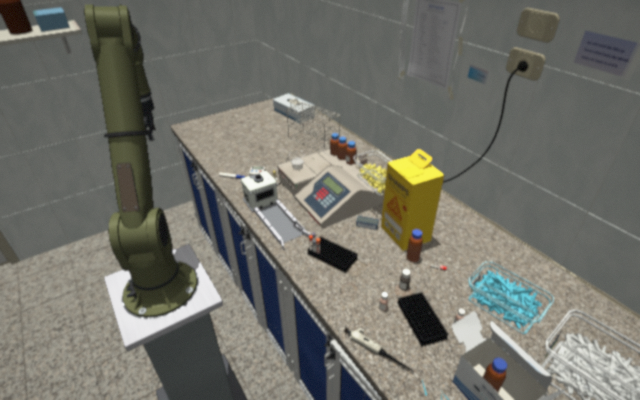

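View pics/top0.png

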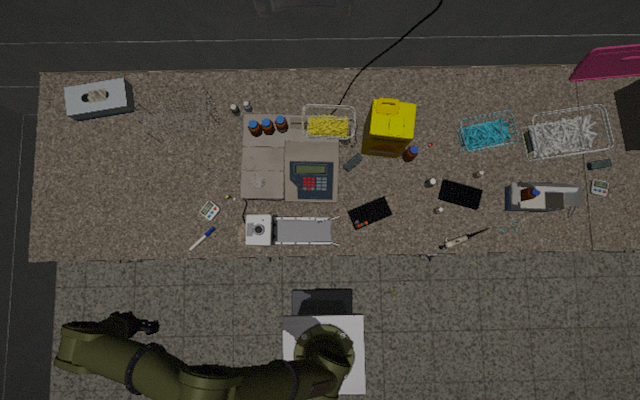

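Request:
{"api": "step_arm", "payload": {
  "steps": [0.02, -0.04, 0.01, 0, 0.085, 0.024, -0.042, 0.01, 0, 0.085, 0.024, -0.042, 0.01, 0, 0.085, 0.024, -0.042, 0.01, 0, 0.085, 0.024, -0.042, 0.01, 0, 0.085, 0.024, -0.042, 0.01, 0, 0.085, 0.024, -0.042, 0.01, 0, 0.085, 0.024, -0.042, 0.01, 0, 0.085]
}}

```text
time: 2.0
eef_pos: [377.2, 257.7, 309.8]
tcp_rot: [0.698, 0.107, 0.7, -0.106]
contact_force: [1.7, 0.8, 1.3]
grip_width: 85.3
```

```bash
python3 - <<'E'
import cv2
a=cv2.imread('pics/top0.png')
cv2.imwrite('pics/top0c.png',cv2.resize(a[170:260,230:400],None,fx=4.6,fy=4.6,interpolation=cv2.INTER_CUBIC))
E
```

```text
(no output)
```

View pics/top0c.png

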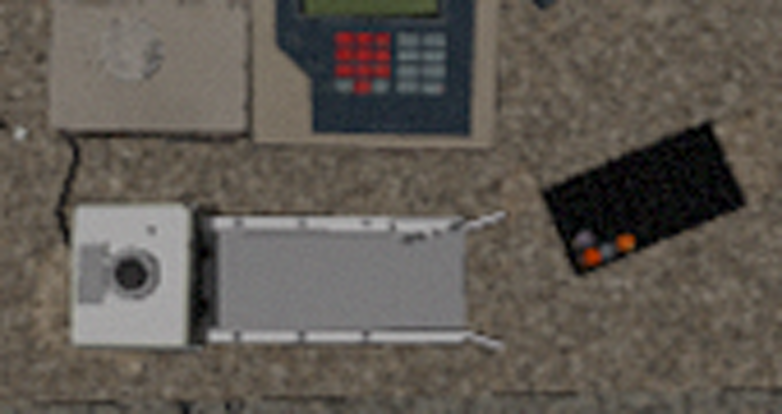

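The top view shows the key at crop (131,273), the lane running right to its mouth at about (500,280), and the rack at (645,197). The rack is turned about 0.37 rad, with its tubes at the lower left, towards the mouth. I'll bring the wrist camera over it next.

Request:
{"api": "step_arm", "payload": {
  "steps": [0.015, -0.045, 0.01, 0, 0.085, 0.015, -0.045, 0.01, 0, 0.085, 0.015, -0.045, 0.01, 0, 0.085, 0.015, -0.045, 0.01, 0, 0.085, 0.015, -0.045, 0.01, 0, 0.085, 0.015, -0.045, 0.01, 0, 0.085, 0.015, -0.04, 0.01, 0, 0.085, 0, 0, 0, 0, 0.085]
}}

```text
time: 2.8
eef_pos: [484.8, -69.8, 385.6]
tcp_rot: [0.701, 0.11, 0.696, -0.109]
contact_force: [-0.4, -0.1, 0.4]
grip_width: 85.1
```

```bash
python3 - <<'E'
from h import *
o=r.observe(); print(o['eef_pos'],R(o['tcp_rot']).round(3), r.tip_reach)
p=cap('wrist','w1.png'); np.savez('w1',pos=o['eef_pos'],rot=R(o['tcp_rot']),**p)
print({k:v for k,v in p.items() if k not in('img','z_map')})
E
```

```text
[484.75779363 -69.7625407  385.56526745] [[ 0.006  0.307  0.952]
 [ 0.     0.952 -0.307]
 [-1.     0.002  0.006]] 25.0
{'fx': 309.70691628693146, 'fy': 309.70691628693146, 'cx': 317.4003207092656, 'cy': 198.00714797025114, 'mount': array([[-6.38817098e-06,  3.28570420e-01, -9.44479475e-01,
        -1.42621757e+02],
       [ 9.99999981e-01,  1.84349657e-04,  5.73688203e-05,
        -4.36204007e-01],
       [ 1.92964164e-04, -9.44479457e-01, -3.28570415e-01,
        -8.38267509e+01],
       [ 0.00000000e+00,  0.00000000e+00,  0.00000000e+00,
         1.00000000e+00]]), 'shot': 4}
```

View pics/w1.png

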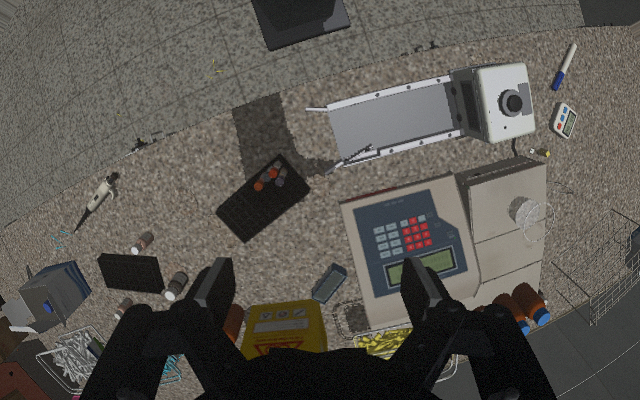

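```bash
cat >> h.py <<'E'
def wray(p,pos,rot,u,v):
    dx=np.asarray(u,float)-p['cx'];dy=np.asarray(v,float)-p['cy']
    rr=np.hypot(dx,dy)+1e-9; th=rr/p['fx']
    d=np.stack([np.sin(th)*dx/rr,-np.sin(th)*dy/rr,-np.cos(th)],-1)
    M=np.array(p['mount']); d=d@(rot@M[:3,:3]).T; e=rot@M[:3,3]+pos
    return e,d
def wpt(p,pos,rot,u,v,z):
    e,d=wray(p,pos,rot,u,v); return e+d*((z-e[2])/d[...,2])[...,None]
def wworld(p,pos,rot):
    v,u=np.mgrid[0:400,0:640].astype(float)
    dx=u-p['cx'];dy=v-p['cy'];rr=np.hypot(dx,dy)+1e-9;th=rr/p['fx']
    d=np.stack([np.sin(th)*dx/rr,-np.sin(th)*dy/rr,-np.cos(th)],-1)
    P=d*(p['z_map']/np.cos(th))[...,None]
    M=np.array(p['mount'])
    W=P@(rot@M[:3,:3]).T+rot@M[:3,3]+pos
    W[p['z_map']==0]=np.nan
    return W
E
cat > bev.py <<'E'
# bird's eye view at plane z from wrist image
from h import *
def bev(p,pos,rot,x0,x1,y0,y1,z,mm):
    # rows: X decreasing downward ; cols: Y increasing to left (as top view)
    xs=np.arange(x1,x0,-mm); ys=np.arange(y1,y0,-mm)
    X,Y=np.meshgrid(xs,ys,indexing='ij'); Q=np.stack([X,Y,np.full_like(X,z)],-1)
    M=np.array(p['mount']); A=rot@M[:3,:3]; e=rot@M[:3,3]+pos
    c=(Q-e)@A; x,y,zz=c[...,0],-c[...,1],-c[...,2]
    rh=np.hypot(x,y); th=np.arctan2(rh,zz); u=p['cx']+p['fx']*th*x/rh; v=p['cy']+p['fx']*th*y/rh
    return cv2.remap(p['img'][:,:,::-1].copy(),u.astype(np.float32),v.astype(np.float32),cv2.INTER_CUBIC)
E
python3 - <<'E'
from bev import *
p=np.load('w1.npz')
W=wworld(p,p['pos'],p['rot'])
for z,n in((26,'b1_26'),(115,'b1_115')):
    im=bev(p,p['pos'],p['rot'],400,640,-300,330,z,0.8)
    cv2.imwrite(f'pics/{n}.png',im)
# heights check
for u,v in((270,200),(240,215),(400,120),(512,103),(490,90),(350,152),(420,88)): print(u,v,W[v,u].round(1))
E
```

```text
270 200 [ 551.2 -177.    27.7]
240 215 [ 562.4 -241.    23.4]
400 120 [4.898e+02 7.930e+01 2.000e-01]
512 103 [485.9 226.4 130.3]
490 90 [462.7 203.3 110.8]
350 152 [518.9 -21.    0.8]
420 88 [444.8 130.3  -1.2]
```

View pics/b1_26.png

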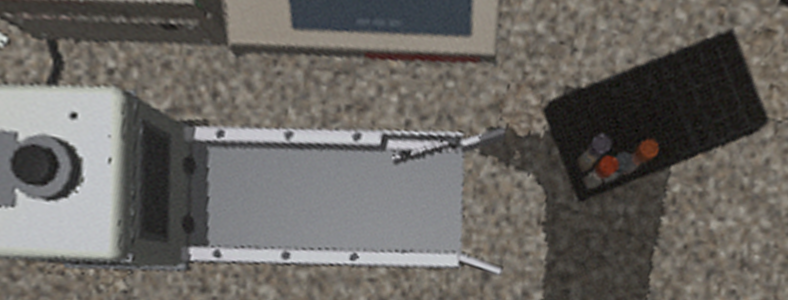

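View pics/b1_115.png

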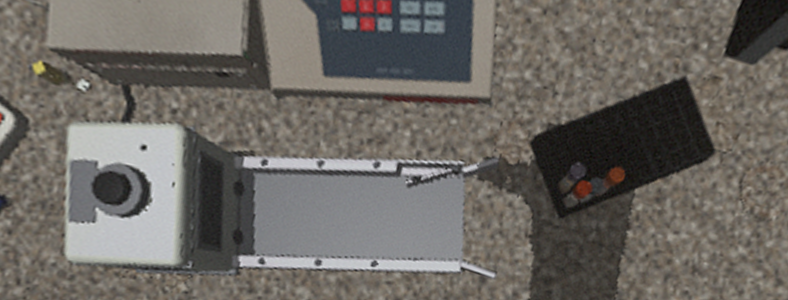

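```bash
python3 - <<'E'
from bev import *
p=np.load('w1.npz')
W=wworld(p,p['pos'],p['rot']).reshape(-1,3); W=W[~np.isnan(W[:,0])]
def sel(x0,x1,y0,y1,z0,z1):
    m=(W[:,0]>x0)&(W[:,0]<x1)&(W[:,1]>y0)&(W[:,1]<y1)&(W[:,2]>z0)&(W[:,2]<z1); return W[m]
for nm,(a,b) in dict(lo=(415,450),hi=(515,550)).items():
    q=sel(a,b,-30,175,20,28); 
    k=np.polyfit(q[:,1],q[:,0],1); print(nm,len(q),q[:,2].mean(),k,np.polyval(k,[0,100,170]),np.percentile(q[:,0]-np.polyval(k,q[:,1]),[2,98]))
    for y in range(-80,200,20):
        s=q[abs(q[:,1]-y)<10]
        if len(s)>5: print(y,s[:,0].min().round(1),s[:,0].max().round(1),np.median(s[:,0]).round(1))
q=sel(400,570,150,330,100,118); print('top',q.min(0),q.max(0),cv2.minAreaRect(q[:,:2].astype(np.float32)))
q=sel(400,570,150,330,124,140); print('key',len(q),q.min(0),q.max(0),np.median(q,0))
q=sel(440,530,150,200,40,90); print('front',q[:,1].min(),np.percentile(q[:,1],[5,50,95]))
q=sel(460,640,-300,-90,18,34); print('rack',q[:,2].mean(),cv2.minAreaRect(q[:,:2].astype(np.float32)))
q=sel(460,640,-300,-90,60,100); print('tubes',q.min(0),q.max(0))
E
python3 - <<'E'
import cv2
a=cv2.imread('pics/b1_26.png')
cv2.imwrite('pics/b1z.png',cv2.resize(a[90:290,380:780],None,fx=2,fy=2,interpolation=cv2.INTER_CUBIC))
E
```

```text
lo 835 23.0548015884035 [2.45576933e-02 4.33319579e+02] [433.31957866 435.775348   437.49438653] [-5.86795653  5.80197477]
-20 427.3 439.5 432.8
0 426.9 439.3 433.2
20 427.1 439.6 433.7
40 429.0 439.9 434.3
60 429.1 441.6 434.9
80 428.8 441.4 435.4
100 429.9 442.6 435.7
120 429.6 443.0 436.1
140 431.1 442.5 436.8
160 430.8 443.0 437.2
180 432.9 444.2 438.5
hi 667 22.86779187190616 [1.77717724e-02 5.30441883e+02] [530.44188322 532.21906046 533.46308453] [-8.17668092  6.09692579]
-20 523.1 536.7 533.5
0 515.3 536.0 533.7
20 515.1 537.2 533.5
40 524.6 537.9 530.4
60 525.2 537.0 530.7
80 525.6 538.6 531.4
100 526.2 538.7 532.0
120 526.7 539.2 532.3
140 527.0 539.3 532.8
160 528.2 540.2 533.8
180 528.4 539.2 533.8
top [427.74960892 185.39429828 100.03766135] [547.27074962 284.34743525 117.92372452] ((487.93560791015625, 234.88897705078125), (97.22889709472656, 119.18386840820312), 88.67069244384766)
key 214 [470.86479745 215.51327645 124.00166808] [499.52390224 245.30329339 133.33106418] [486.74645048 230.68110328 130.64720573]
front 183.00806801070487 [183.8557606  185.61404293 188.53108238]
rack 25.036332618843694 ((550.4842529296875, -196.4631805419922), (83.1617660522461, 160.96429443359375), 21.898887634277344)
tubes [ 489.30841585 -177.91959132   60.06874152] [ 516.16006674 -131.38335589   88.47715536]
```

View pics/b1z.png

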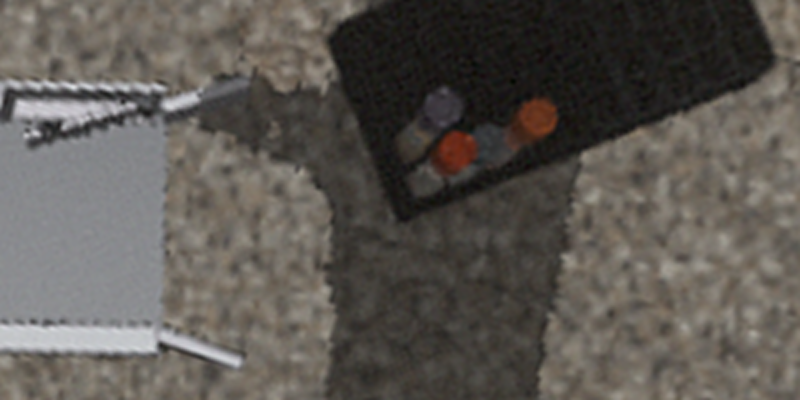

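```bash
python3 - <<'E'
from bev import *
p=np.load('d_top.npz'); W=world(p)
q=W.reshape(-1,3); q=q[~np.isnan(q[:,0])]
for x in range(400,820,20):
    print(x,[ (lambda s: int(s.max()) if len(s) else -1)(q[(abs(q[:,0]-x)<10)&(abs(q[:,1]-y)<10)][:,2]) for y in range(-420,160,20)])
p=np.load('w1.npz'); W=wworld(p,p['pos'],p['rot'])
T=(W-p['pos'])@p['rot']
for u,v in((215,265),(225,265),(210,275),(222,290),(415,265),(405,265),(425,275)): print(u,v,T[v,u].round(1))
m=(abs(T[...,1])<70)&(T[...,0]>-60)&(T[...,0]<60)&(abs(T[...,2])<40)
print(m.sum(),np.percentile(T[m],[0,1,50,99,100],axis=0))
E
```

```text
400 [8, 10, 5, 12, 8, 6, 10, 8, 5, 6, 9, 7, 4, 9, 8, 9, 5, 7, 7, 8, 7, 5, 6, 10, 5, 8, 7, 8, 7]
420 [5, 8, 6, 6, 7, 12, 5, 7, 10, 8, 10, 8, 12, 7, 11, 9, 5, 25, 35, 22, 9, 8, 8, 9, 7, 8, 7, 8, 7]
440 [7, 5, 10, 6, 5, 7, 6, 9, 6, 8, 9, 10, 5, 7, 9, 7, 9, 10, 28, 32, 30, 30, 34, 27, 33, 32, 30, 33, 32]
460 [7, 7, 8, 8, 5, 7, 5, 9, 8, 6, 12, 6, 7, 11, 9, 9, 10, 10, 6, 8, 7, 8, 8, 9, 9, 9, 8, 6, 9]
480 [7, 5, 7, 7, 10, 6, 7, 7, 8, 9, 12, 6, 10, 7, 33, 7, 6, 6, 7, 7, 12, 13, 8, 9, 9, 10, 9, 9, 11]
500 [11, 8, 13, 9, 10, 7, 7, 11, 4, 10, 9, 36, 92, 89, 91, 15, 9, 6, 8, 8, 7, 8, 11, 8, 5, 10, 7, 8, 11]
520 [7, 7, 7, 7, 8, 8, 7, 10, 25, 37, 35, 32, 90, 88, 90, 34, 7, 8, 29, 27, 24, 34, 31, 27, 28, 29, 26, 29, 26]
540 [8, 9, 8, 8, 7, 6, 12, 37, 35, 34, 33, 32, 38, 32, 34, 31, 9, 24, 25, 25, 25, 31, 30, 31, 30, 30, 30, 29, 30]
560 [10, 8, 7, 6, 7, 8, 6, 34, 37, 32, 34, 30, 36, 28, 40, 34, 20, 7, 7, 6, 7, 8, 8, 10, 8, 9, 9, 7, 8]
580 [9, 9, 8, 8, 8, 9, 8, 30, 33, 34, 29, 28, 35, 37, 36, 6, 8, 8, 6, 7, 7, 7, 8, 9, 11, 5, 5, 7, 9]
600 [7, 9, 7, 8, 8, 8, 11, 8, 34, 36, 32, 35, 32, 6, 8, 7, 6, 5, 5
[... 964 characters left out ...]
7, 136]
780 [9, 7, 131, 129, 131, 296, 298, 296, 298, 294, 297, 267, 24, 35, 34, 34, 6, 127, 136, 131, 130, 134, 130, 132, 130, 133, 134, 134, 134]
800 [11, 3, -1, 128, 97, 294, 298, 300, 298, 298, 296, 299, 296, 247, 16, 12, 7, 118, 121, 119, 119, 122, 120, 123, 121, 126, 123, 126, 124]
215 265 [-24.7 -47.8 -10. ]
225 265 [-24.8 -42.8 -10.4]
210 275 [-33.  -47.7  -9.9]
222 290 [-34.8 -42.6  -3.4]
415 265 [-24.7  44.5 -10.2]
405 265 [-16.9  42.2  -5.5]
425 275 [-33.8  46.5 -10.4]
5192 [[-59.99718678 -69.98498851 -13.67549337]
 [-59.80014079 -63.13279169 -12.68184106]
 [-39.79167314 -42.18489205  -6.40176917]
 [-14.72256956  62.65960939  11.24731713]
 [-12.36673206  69.78406564  12.95266184]]
```

```bash
python3 - <<'E'
from bev import *
p=np.load('w1.npz'); W=wworld(p,p['pos'],p['rot'])
M=p['mount']
def proj(t):
    c=(np.array(t)-M[:3,3])@M[:3,:3]; x,y,z=c[0],-c[1],-c[2]; rh=np.hypot(x,y);th=np.arctan2(rh,z)
    return p['cx']+p['fx']*th*x/rh,p['cy']+p['fx']*th*y/rh
for t in((25,43,-11),(25,43,11),(12,43,-11),(12,43,11),(-12,43,-11),(25,50,-11)): print(t,np.round(proj(t)))
T=(W-p['pos'])@p['rot']
for v in range(250,300,3): print(v,T[v,415].round(0),T[v,405].round(0), T[v,430].round(0))
a=cv2.imread('pics/w1.png'); cv2.imwrite('pics/w1f.png',cv2.resize(a[240:340,380:500],None,fx=5,fy=5))
E
```

```text
(25, 43, -11) [390. 221.]
(25, 43, 11) [386. 253.]
(12, 43, -11) [395. 230.]
(12, 43, 11) [391. 263.]
(-12, 43, -11) [405. 250.]
(25, 50, -11) [401. 221.]
250 [294. 162. 160.] [297. 145. 161.] [290. 187. 159.]
253 [294. 162. 165.] [295. 145. 165.] [290. 188. 164.]
256 [289. 161. 168.] [294. 145. 170.] [284. 187. 167.]
259 [-20.  46. -10.] [-17.  42.  -9.] [283. 187. 172.]
262 [-22.  45. -10.] [-17.  42.  -7.] [280. 187. 176.]
265 [-25.  44. -10.] [-17.  42.  -6.] [279. 187. 181.]
268 [-27.  44. -10.] [-16.  43.  -3.] [-22.  54.  -6.]
271 [-29.  43. -10.] [-19.  42.  -3.] [-24.  53.  -6.]
274 [-32.  42. -10.] [-21.  42.  -3.] [-27.  52.  -6.]
277 [-34.  42. -10.] [-20.  42.  -1.] [-35.  48. -10.]
280 [-35.  42.  -9.] [-20.  42.   1.] [-38.  47. -11.]
283 [-34.  42.  -7.] [-21.  42.   3.] [-39.  47. -10.]
286 [-35.  42.  -5.] [-21.  42.   4.] [-42.  46. -10.]
289 [-37.  42.  -5.] [-23.  42.   5.] [-44.  46. -10.]
292 [-37.  42.  -4.] [-25.  42.   5.] [-45.  45. -10.]
295 [-38.  42.  -3.] [-26.  42.   6.] [-48.  44. -10.]
298 [-37.  43.  -0.] [-27.  42.   7.] [-49.  44. -10.]
```

View pics/w1f.png

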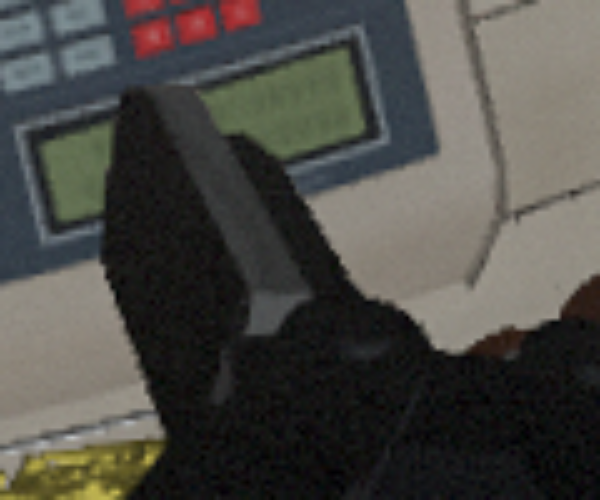

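Request:
{"api": "step_arm", "payload": {
  "steps": [0.04, -0.033, -0.03, 4.1, 0.03, 0.04, -0.033, -0.03, 4.1, 0.03, 0.04, -0.033, -0.03, 4.1, 0.03, 0.04, -0.033, -0.03, 4.1, 0.03, 0, 0, 0, 0, 0.03, 0, 0, 0, 0, 0.03, 0, 0, 0, 0, 0.03]
}}

```text
time: 3.55
eef_pos: [622.7, -168.9, 277.4]
tcp_rot: [0.708, 0.005, 0.706, 0.006]
contact_force: [0.1, 0.6, 0.4]
grip_width: 29.8
```

```bash
python3 - <<'E'
from bev import *
o=r.observe(); pos=o['eef_pos'];rot=R(o['tcp_rot']); print(pos,rot.round(3),o['grip_width'])
p=cap('wrist','w2.png'); W=wworld(p,pos,rot); T=(W-pos)@rot
m=(abs(T[...,1])<70)&(T[...,0]>-60)&(T[...,0]<60)&(abs(T[...,2])<40)
vv,uu=np.where(m)
for u in range(260,380,6):
    k=vv[uu==u]
    if len(k): print(u,k.min(),T[k.min()+1,u].round(),T[k.min()+8,u].round())
p=cap('scene','s2.png')
W=world(p); m=(abs(W[...,0]-pos[0])<80)&(abs(W[...,1]-pos[1])<80)&(W[...,2]>150)&(W[...,2]<pos[2]+60)
print(m.sum(), np.percentile(W[m],[0,1,5,50],axis=0).round())
a=cv2.imread('pics/s2.png'); cv2.imwrite('pics/s2c.png',cv2.resize(a[140:320,260:480],None,fx=3.5,fy=3.3,interpolation=cv2.INTER_CUBIC))
E
```

```text
[ 622.68075691 -168.94349302  277.40578605] [[ 0.003 -0.003  1.   ]
 [ 0.016  1.     0.003]
 [-1.     0.016  0.003]] 29.812496125664993
260 261 [-15. -29.  -7.] [-20. -28.  -6.]
266 256 [ -8. -27.  -6.] [-15. -26.  -6.]
272 256 [-15. -22. -10.] [-22. -21. -10.]
278 247 [ -6. -20. -10.] [-12. -20.  -9.]
284 247 [ -7. -17. -11.] [-14. -17. -11.]
290 281 [ -5. -15.  11.] [202. -38. 167.]
350 247 [ -6.  16. -10.] [-14.  15. -10.]
356 247 [ -7.  19. -10.] [-14.  18. -10.]
362 256 [-16.  20. -10.] [-22.  20. -10.]
368 256 [-9. 25. -6.] [-16.  24.  -6.]
374 259 [-12.  27.  -6.] [-19.  26.  -6.]
205 [[ 609. -221.  276.]
 [ 609. -220.  281.]
 [ 611. -216.  286.]
 [ 618. -157.  312.]]
```

View pics/w2.png

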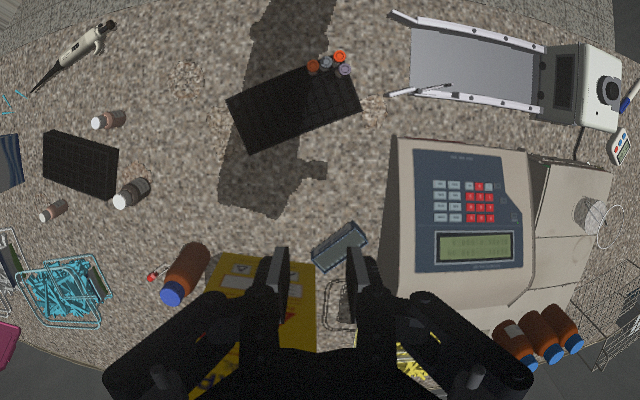

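View pics/s2c.png

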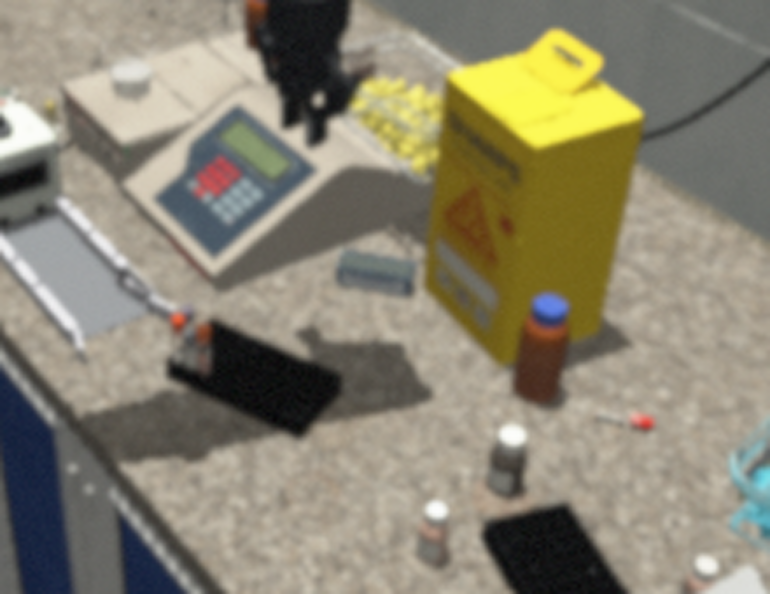

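Request:
{"api": "step_arm", "payload": {
  "steps": [0.025, -0.026, -0.037, -1.6, 0.085, 0, 0, -0.045, 0, 0.085, 0, 0, -0.045, 0, 0.085, 0, 0, -0.045, 0, 0.085, 0, 0, -0.045, 0, 0.085, 0, 0, 0, 0, 0.085, 0, 0, 0, 0, 0.085]
}}

```text
time: 4.35
eef_pos: [652.3, -188.9, 71.9]
tcp_rot: [0.718, 0.011, 0.696, -0.003]
contact_force: [0.6, -0.1, 0.5]
grip_width: 85.0
```

```bash
python3 - <<'E'
from bev import *
o=r.observe(); pos=o['eef_pos'];rot=R(o['tcp_rot']); print(pos,rot.round(3),o['grip_width'],o['contact_force'])
p=cap('wrist','w3.png')
E
```

```text
[ 652.33737225 -188.90440387   71.94588828] [[ 0.031  0.019  0.999]
 [ 0.012  1.    -0.019]
 [-0.999  0.012  0.03 ]] 85.00592803634851 [ 0.59106757 -0.11411851  0.47296589]
```

View pics/w3.png

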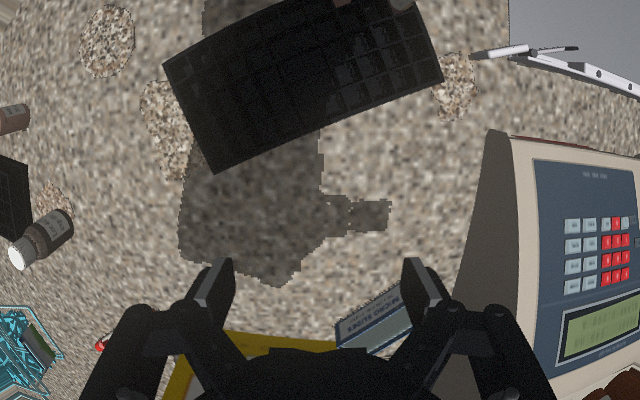

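Request:
{"api": "step_arm", "payload": {
  "steps": [0, -0.006, -0.03, 0, 0.085, 0, 0, -0.006, 0, 0.085, 0, 0, 0, 0, 0.085]
}}

```text
time: 4.7
eef_pos: [657.7, -195.2, 45.6]
tcp_rot: [0.723, 0.01, 0.691, -0.003]
contact_force: [-0.3, -0.6, 1.1]
grip_width: 85.1
```

```bash
python3 - <<'E'
from bev import *
p=cap('scene','s3.png'); o=r.observe(); print(o['contact_force'],o['eef_pos'])
a=cv2.imread('pics/s3.png'); cv2.imwrite('pics/s3c.png',cv2.resize(a[180:300,270:430],None,fx=4.8,fy=4.8,interpolation=cv2.INTER_CUBIC))
pos=o['eef_pos'];rot=R(o['tcp_rot']); p=cap('wrist','w4.png'); W=wworld(p,pos,rot); 
for v in range(256,270,2): print([W[v,u].round() for u in (215,225,405,415)])
E
```

```text
[ 0.67322344 -0.38457533 -0.19998936] [ 657.63283327 -195.43808883   45.91967586]
[array([ 685., -271.,   -1.]), array([ 685., -263.,   -0.]), array([ 688., -132.,   -1.]), array([ 689., -124.,   -1.])]
[array([ 687., -272.,   -1.]), array([ 645., -240.,   64.]), array([ 649., -154.,   62.]), array([ 647., -149.,   64.])]
[array([ 646., -245.,   65.]), array([ 646., -240.,   64.]), array([ 650., -154.,   62.]), array([ 647., -150.,   66.])]
[array([ 645., -244.,   68.]), array([ 646., -239.,   66.]), array([ 651., -154.,   62.]), array([ 648., -150.,   67.])]
[array([ 645., -244.,   69.]), array([ 645., -239.,   69.]), array([ 652., -153.,   62.]), array([ 646., -151.,   71.])]
[array([ 646., -243.,   70.]), array([ 645., -238.,   71.]), array([ 652., -154.,   64.]), array([ 647., -151.,   71.])]
[array([ 646., -243.,   71.]), array([ 646., -239.,   70.]), array([ 654., -153.,   63.]), array([ 647., -152.,   72.])]
```

View pics/s3c.png

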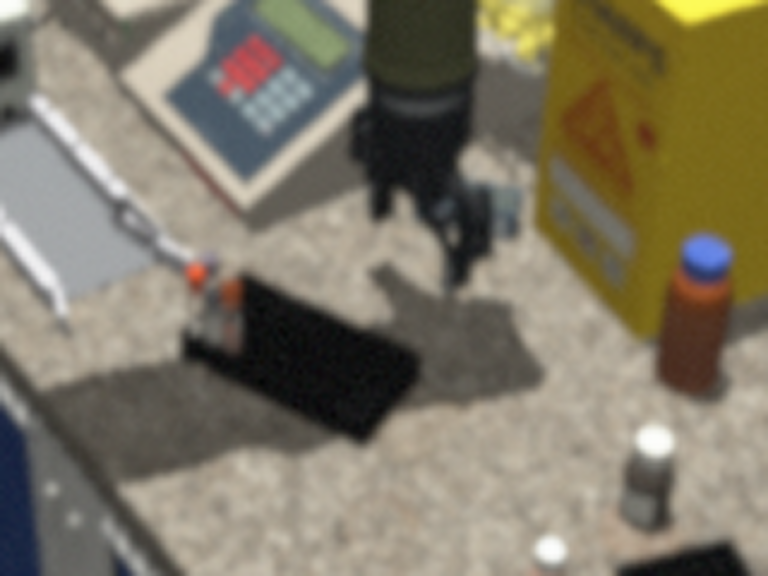

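View pics/w4.png

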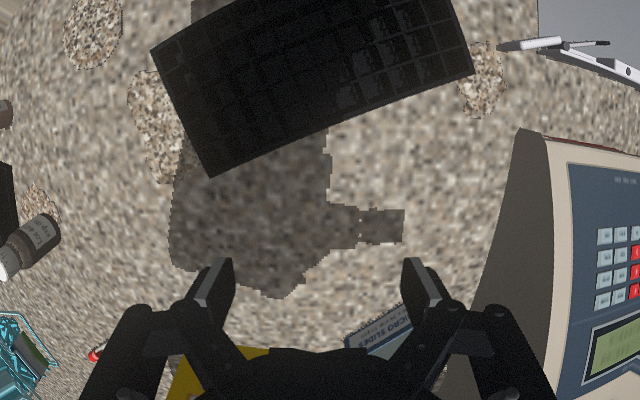

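Request:
{"api": "step_arm", "payload": {
  "steps": [-0.002, 0, -0.01, 0, 0.085, -0.002, 0, -0.006, 0, 0.085, 0, 0, -0.004, 0, 0.085, 0, 0, 0, 0, 0.085]
}}

```text
time: 5.2
eef_pos: [654.6, -195.3, 27.5]
tcp_rot: [0.724, 0.009, 0.69, -0.003]
contact_force: [-0.6, 0.9, -0.4]
grip_width: 85.4
```

Request:
{"api": "step_arm", "payload": {
  "steps": [0, 0, -0.004, 0, 0.085, 0, 0, 0, 0, 0.085]
}}

```text
time: 5.4
eef_pos: [654.5, -195.2, 23.0]
tcp_rot: [0.724, 0.009, 0.69, -0.003]
contact_force: [0.2, -0.0, 0.4]
grip_width: 85.2
```

```bash
python3 - <<'E'
from bev import *
o=r.observe(); print(o['contact_force'],o['eef_pos'])
pos=o['eef_pos'];rot=R(o['tcp_rot']);print(rot.round(3)); p=cap('wrist','w5.png'); W=wworld(p,pos,rot); 
for v in range(256,270,2): print([W[v,u].round() for u in (215,225,405,415)])
E
```

```text
[ 0.15379021 -0.02611169  0.43196828] [ 654.51650824 -195.24032883   23.04815837]
[[ 0.048  0.017  0.999]
 [ 0.008  1.    -0.018]
 [-0.999  0.009  0.048]]
[array([ 668., -262.,   -2.]), array([ 668., -255.,   -1.]), array([ 671., -140.,   -1.]), array([ 670., -133.,   -0.])]
[array([ 670., -262.,   -1.]), array([ 643., -240.,   40.]), array([ 646., -153.,   38.]), array([ 644., -149.,   41.])]
[array([ 643., -245.,   42.]), array([ 643., -240.,   41.]), array([ 647., -153.,   39.]), array([ 644., -150.,   43.])]
[array([ 642., -244.,   45.]), array([ 642., -239.,   44.]), array([ 647., -154.,   40.]), array([ 646., -149.,   42.])]
[array([ 643., -244.,   44.]), array([ 643., -239.,   45.]), array([ 648., -153.,   40.]), array([ 644., -151.,   47.])]
[array([ 642., -243.,   48.]), array([ 643., -239.,   46.]), array([ 649., -153.,   40.]), array([ 644., -151.,   48.])]
[array([ 642., -243.,   49.]), array([ 643., -238.,   47.]), array([ 651., -153.,   40.]), array([ 644., -152.,   50.])]
```

View pics/w5.png

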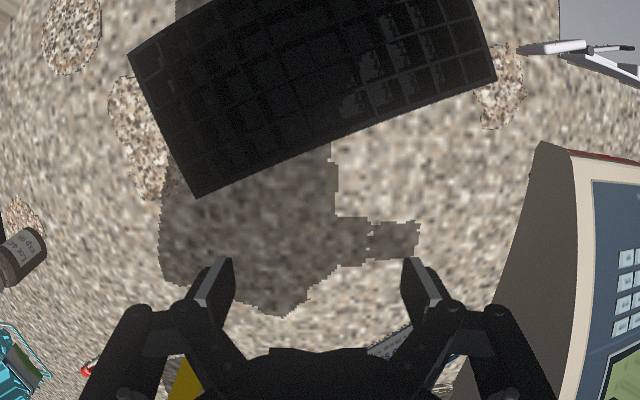

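Request:
{"api": "step_arm", "payload": {
  "steps": [0, 0, -0.006, 0, 0.085, 0, 0, -0.006, 0, 0.085, 0, 0, -0.006, 0, 0.085, 0, 0, -0.003, 0, 0.085, 0, 0, 0, 0, 0.085]
}}

```text
time: 5.95
eef_pos: [654.7, -195.3, 0.2]
tcp_rot: [0.724, 0.009, 0.69, -0.003]
contact_force: [0.0, 0.7, 0.5]
grip_width: 85.1
```

```bash
cat > look.py <<'E'
from bev import *
import sys
n=sys.argv[1]
o=r.observe(); print('F',o['contact_force'].round(1),'pos',o['eef_pos'].round(1),'w',o['grip_width'],'t',o['time'])
pos=o['eef_pos'];rot=R(o['tcp_rot']);print(rot.round(3).tolist()); p=cap('wrist',n+'.png'); W=wworld(p,pos,rot)
np.savez(n,pos=pos,rot=rot,**p)
T=(W-pos)@rot
m=(abs(T[...,1])<60)&(T[...,0]>-60)&(T[...,0]<60)&(abs(T[...,2])<14)
print('tip z',np.percentile(W[m][:,2],[0,.5,2]).round(1))
E
python3 look.py w6
```

```text
F [0.  0.7 0.5] pos [ 6.547e+02 -1.953e+02  2.000e-01] w 85.06408845417009 t 5.95
[[0.048, 0.017, 0.999], [0.008, 1.0, -0.018], [-0.999, 0.008, 0.048]]
tip z [-3.1 -2.3 -2. ]
```

View pics/w6.png

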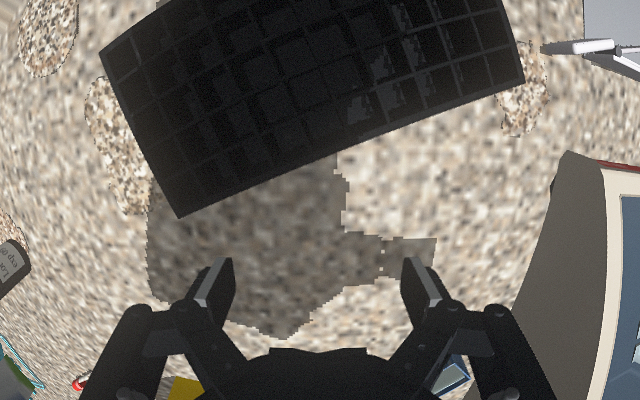

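Request:
{"api": "step_arm", "payload": {
  "steps": [-0.012, 0, -0.002, 0, 0.085, -0.01, 0, 0, 0, 0.085, -0.006, 0, 0, 0, 0.085, -0.006, 0, 0, 0, 0.085, -0.006, 0, 0, 0, 0.085, -0.006, 0, 0, 0, 0.085, -0.006, 0, 0, 0, 0.085, 0, 0, 0, 0, 0.085]
}}

```text
time: 6.8
eef_pos: [602.6, -196.1, 0.4]
tcp_rot: [0.726, 0.008, 0.687, -0.004]
contact_force: [0.4, 0.4, -0.5]
grip_width: 84.9
```

```bash
python3 look.py w7
```

```text
F [ 0.4  0.4 -0.5] pos [ 6.026e+02 -1.961e+02  4.000e-01] w 84.8929108239561 t 6.8
[[0.055, 0.017, 0.998], [0.006, 1.0, -0.017], [-0.998, 0.007, 0.055]]
tip z [-3.  -2.2 -1.9]
```

View pics/w7.png

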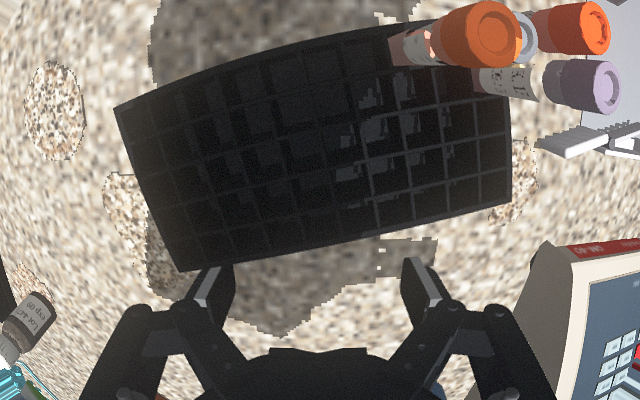

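The wrist view shows the rack's rear corner at (180,270) on the left finger. The rack is turning as intended and the tubes at upper right are well clear, so I'll keep pushing.

Request:
{"api": "step_arm", "payload": {
  "steps": [-0.006, 0, 0, 0, 0.085, -0.006, 0, 0, 0, 0.085, -0.006, 0, 0, 0, 0.085, -0.006, 0, 0, 0, 0.085, -0.006, 0, 0, 0, 0.085, -0.006, 0, 0, 0, 0.085, 0, 0, 0, 0, 0.085]
}}

```text
time: 7.55
eef_pos: [564.4, -196.2, 0.5]
tcp_rot: [0.727, 0.008, 0.687, -0.004]
contact_force: [0.4, -0.3, -0.3]
grip_width: 85.0
```

```bash
python3 look.py w8; cat > rk.py <<'E'
from bev import *
import sys
p=np.load(sys.argv[1]+'.npz'); pos,rot=p['pos'],p['rot']
W=wworld(p,pos,rot); T=(W-pos)@rot
c=[float(a) for a in sys.argv[2:4]]
m=(np.hypot(W[...,0]-c[0],W[...,1]-c[1])<110)&(W[...,2]>18)&(W[...,2]<35)
m&=~((abs(T[...,1])<62)&(abs(T[...,2])<15))
m=cv2.morphologyEx(m.astype(np.uint8),cv2.MORPH_OPEN,np.ones((3,3)))
n,l,s,_=cv2.connectedComponentsWithStats(m); k=1+np.argmax(s[1:,4]); 
print(cv2.minAreaRect(W[l==k][:,:2].astype(np.float32)))
im=bev(p,pos,rot,c[0]-130,c[0]+130,c[1]-200,c[1]+200,27,0.5); cv2.imwrite(f'pics/{sys.argv[1]}b.png',im)
E
python3 rk.py w8 500 -190
```

```text
F [ 0.4 -0.3 -0.3] pos [ 5.644e+02 -1.962e+02  5.000e-01] w 84.98276154829729 t 7.55
[[0.056, 0.017, 0.998], [0.005, 1.0, -0.017], [-0.998, 0.006, 0.056]]
tip z [-2.6 -1.9 -1.5]
((512.2348022460938, -184.66714477539062), (159.423095703125, 81.19300842285156), 88.89974975585938)
```

View pics/w8.png

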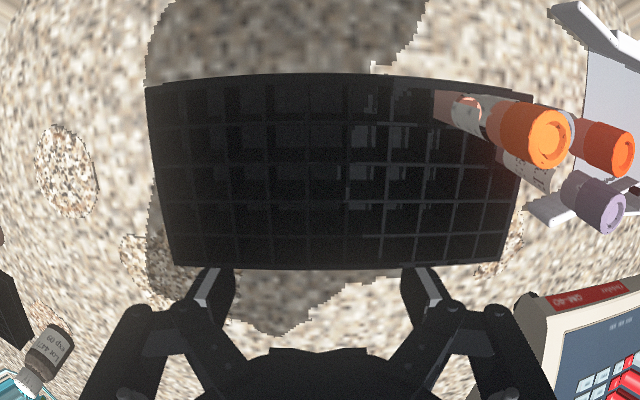

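View pics/w8b.png

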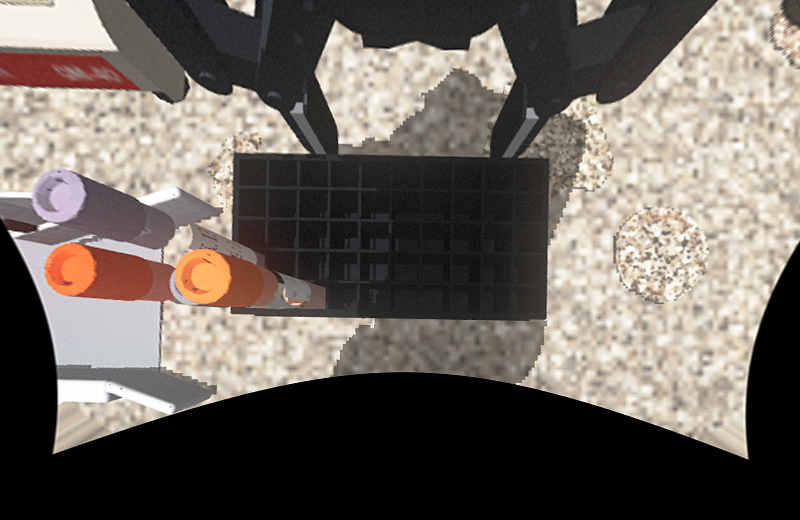

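Request:
{"api": "step_arm", "payload": {
  "steps": [-0.006, 0, 0, 0, 0.085, -0.006, 0, 0, 0, 0.085, -0.006, 0, 0, 0, 0.085, -0.006, 0, 0, 0, 0.085, -0.006, 0, 0, 0, 0.085, -0.004, 0, 0, 0, 0.085, 0, 0, 0, 0, 0.085]
}}

```text
time: 8.3
eef_pos: [528.5, -195.5, 0.6]
tcp_rot: [0.727, 0.008, 0.687, -0.004]
contact_force: [0.5, -0.7, -0.4]
grip_width: 84.9
```

```bash
python3 look.py w9;python3 rk.py w9 480 -190
```

```text
F [ 0.5 -0.7 -0.4] pos [ 528.5 -195.5    0.6] w 84.88257884284982 t 8.3
[[0.057, 0.016, 0.998], [0.006, 1.0, -0.016], [-0.998, 0.007, 0.057]]
tip z [-2.8 -1.8 -1.5]
((476.89495849609375, -184.4508056640625), (159.67556762695312, 81.60721588134766), 89.05868530273438)
```

View pics/w9.png

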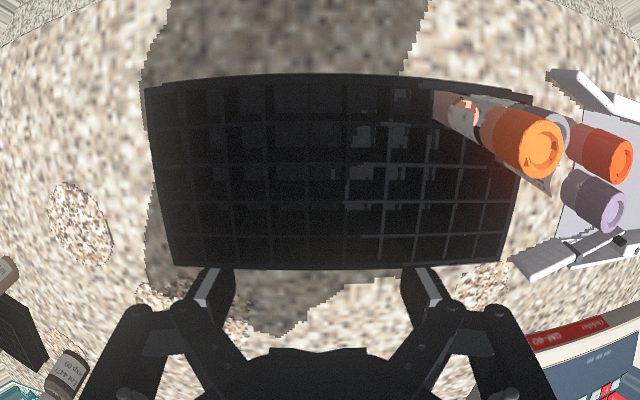

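Request:
{"api": "step_arm", "payload": {
  "steps": [0.03, 0, 0, 0, 0.085, 0.01, -0.01, 0.04, 0, 0.085, 0, -0.02, 0.04, -8.2, 0.06, -0.01, -0.02, 0.03, -8.2, 0.025, -0.02, -0.02, 0, -8.2, 0.025, -0.02, -0.02, 0, -8.2, 0.025, -0.02, -0.02, 0, -8.2, 0.025, -0.02, -0.01, 0, -8.2, 0.025]
}}

```text
time: 9.15
eef_pos: [475.6, -315.4, 112.7]
tcp_rot: [0.655, 0.304, 0.619, -0.31]
contact_force: [0.4, 0.2, -0.5]
grip_width: 24.6
```

Request:
{"api": "step_arm", "payload": {
  "steps": [0, 0, 0, -8.2, 0.025, 0, 0, 0, -8.2, 0.025, 0, 0, 0, -8.2, 0.025, 0, 0, 0, -8.2, 0.025, 0, 0, 0, -8.2, 0.025, 0, 0, 0, 0, 0.025]
}}

```text
time: 9.75
eef_pos: [468.8, -316.9, 112.5]
tcp_rot: [-0.494, -0.509, -0.467, 0.528]
contact_force: [0.6, -0.2, -0.5]
grip_width: 24.7
```

```bash
python3 look.py w10; python3 rk.py w10 477 -184; python3 -c "
from cell import r; print(r.observe()['joint_positions'].round(2))"
```

```text
F [ 0.6 -0.2 -0.5] pos [ 468.8 -316.9  112.5] w 24.69314279125135 t 9.75
[[0.006, 0.997, -0.078], [-0.046, -0.077, -0.996], [-0.999, 0.01, 0.045]]
tip z [112.2 115.7 119.8]
((475.9168395996094, -212.35499572753906), (102.89107513427734, 81.40308380126953), 89.03562927246094)
[ 0.15  0.59  0.6   1.85 -0.41  0.79  0.88]
```

View pics/w10.png

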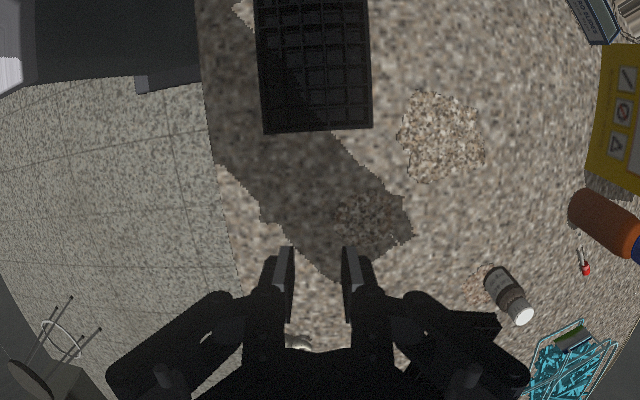

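Request:
{"api": "step_arm", "payload": {
  "steps": [0.006, 0.004, -0.02, 3, 0.025, 0, 0, -0.025, 0, 0.025, 0, 0, -0.025, 0, 0.025, 0, 0, -0.018, 0, 0.025, 0, 0, -0.01, 0, 0.025, 0, 0, 0, 0, 0.025]
}}

```text
time: 10.4
eef_pos: [474.8, -312.6, 12.1]
tcp_rot: [0.516, 0.49, 0.488, -0.506]
contact_force: [-0.1, -0.0, 0.1]
grip_width: 24.7
```

```bash
python3 look.py w11; python3 rk.py w11 477 -184
```

```text
F [-0.1 -0.   0.1] pos [ 474.8 -312.6   12.1] w 24.671073703661072 t 10.4
[[0.012, 1.0, 0.007], [-0.045, 0.007, -0.999], [-0.999, 0.011, 0.045]]
tip z [-3.2 -2.3 -1.9]
((475.7370300292969, -224.32456970214844), (79.18087768554688, 81.65734100341797), 89.21430206298828)
```

View pics/w11.png

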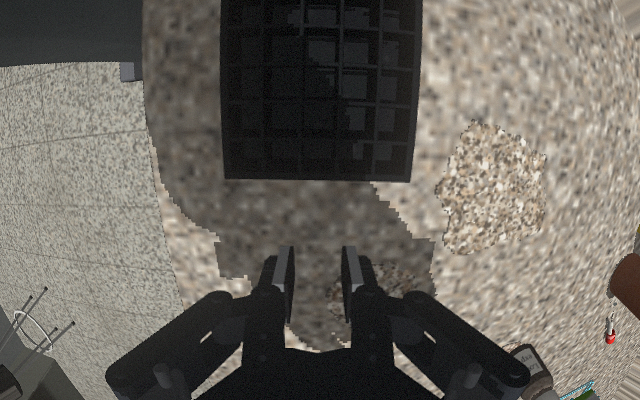

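Request:
{"api": "step_arm", "payload": {
  "steps": [0, 0.012, -0.005, -1.8, 0.025, 0, 0.012, 0, 0, 0.025, 0, 0.008, 0, 0, 0.025, 0, 0.006, 0, 0, 0.025, 0, 0.006, 0, 0, 0.025, 0, 0.006, 0, 0, 0.025, 0, 0.006, 0, 0, 0.025, 0, 0, 0, 0, 0.025]
}}

```text
time: 11.25
eef_pos: [477.0, -252.8, 11.1]
tcp_rot: [-0.51, -0.498, -0.477, 0.514]
contact_force: [-0.1, 0.5, -0.3]
grip_width: 24.9
```

```bash
python3 look.py w12; python3 rk.py w12 477 -184
```

```text
F [-0.1  0.5 -0.3] pos [ 477.  -252.8   11.1] w 24.867820147471605 t 11.25
[[0.016, 1.0, -0.024], [-0.049, -0.024, -0.999], [-0.999, 0.017, 0.048]]
tip z [-2.8 -2.1 -1.7]
((477.26312255859375, -181.13766479492188), (111.97712707519531, 81.96190643310547), 88.45824432373047)
```

View pics/w12.png

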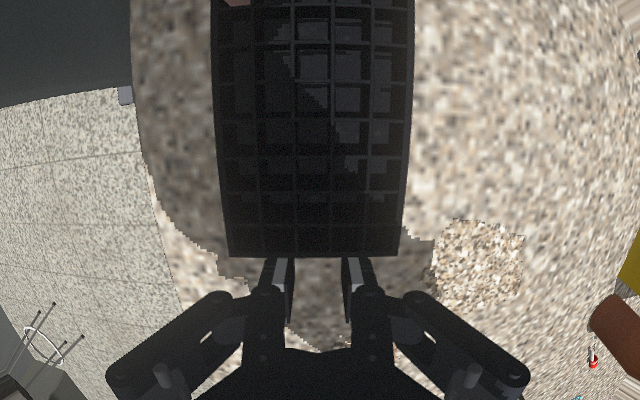

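Request:
{"api": "step_arm", "payload": {
  "steps": [0, 0.008, -0.002, 0, 0.025, 0, 0.008, 0, 0, 0.025, 0, 0.008, 0, 0, 0.025, 0, 0.008, 0, 0, 0.025, 0, 0.008, 0, 0, 0.025, 0, 0.008, 0, 0, 0.025, 0, 0.008, 0, 0, 0.025, 0, 0.008, 0, 0, 0.025]
}}

```text
time: 12.1
eef_pos: [477.5, -189.7, 10.1]
tcp_rot: [-0.511, -0.498, -0.474, 0.516]
contact_force: [1.5, -1.8, -0.5]
grip_width: 25.0
```

```bash
python3 look.py w13; python3 rk.py w13 480 -90
```

```text
F [ 1.5 -1.8 -0.5] pos [ 477.5 -189.7   10.1] w 25.04435380620822 t 12.1
[[0.019, 0.999, -0.03], [-0.055, -0.029, -0.998], [-0.998, 0.021, 0.055]]
tip z [-2.7 -2.  -1.7]
((478.1873474121094, -118.34429931640625), (111.70018768310547, 81.7453842163086), 88.33319091796875)
```

View pics/w13.png

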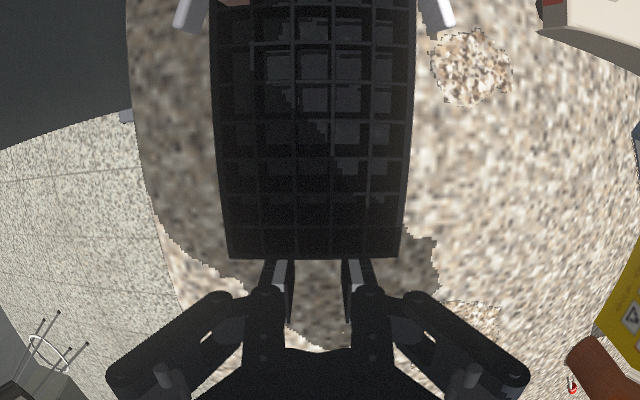

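Request:
{"api": "step_arm", "payload": {
  "steps": [0, 0.008, -0.001, 0.3, 0.025, 0, 0.008, 0, 0, 0.025, 0, 0.008, 0, 0, 0.025, 0, 0.008, 0, 0, 0.025, 0, 0.008, 0, 0, 0.025, 0, 0.008, 0, 0, 0.025, 0, 0.008, 0, 0, 0.025, 0, 0.008, 0, 0, 0.025]
}}

```text
time: 12.95
eef_pos: [478.6, -122.9, 9.7]
tcp_rot: [-0.514, -0.497, -0.473, 0.515]
contact_force: [1.0, -3.7, -0.8]
grip_width: 25.0
```

```bash
python3 look.py w14; python3 rk.py w14 480 -30
```

```text
F [ 1.  -3.7 -0.8] pos [ 478.6 -122.9    9.7] w 24.957959913783846 t 12.95
[[0.023, 0.999, -0.026], [-0.06, -0.024, -0.998], [-0.998, 0.024, 0.059]]
tip z [-2.9 -2.  -1.6]
((478.50982666015625, -50.18729782104492), (113.5924301147461, 113.49736785888672), 88.457275390625)
```

View pics/w14.png

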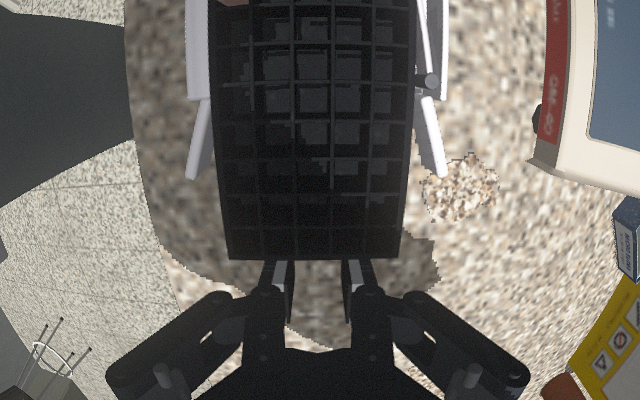

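Request:
{"api": "step_arm", "payload": {
  "steps": [0, 0.008, -0.001, 0, 0.025, 0, 0.008, 0, 0, 0.025, 0, 0.008, 0, 0, 0.025, 0, 0.008, 0, 0, 0.025, 0, 0.008, 0, 0, 0.025, 0, 0.008, 0, 0, 0.025, 0, 0.008, 0, 0, 0.025, 0, 0.008, 0, 0, 0.025]
}}

```text
time: 13.8
eef_pos: [480.2, -55.9, 9.6]
tcp_rot: [0.516, 0.497, 0.471, -0.515]
contact_force: [1.9, -5.4, -2.0]
grip_width: 24.8
```

```bash
python3 look.py w15
```

```text
F [ 1.9 -5.4 -2. ] pos [480.2 -55.9   9.6] w 24.822402356015086 t 13.8
[[0.027, 0.999, -0.027], [-0.063, -0.025, -0.998], [-0.998, 0.028, 0.062]]
tip z [-2.8 -1.8 -1.4]
```

View pics/w15.png

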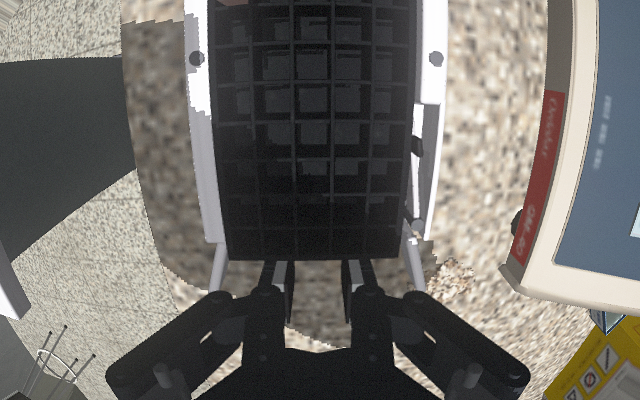

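Request:
{"api": "step_arm", "payload": {
  "steps": [0, 0.008, -0.001, 0, 0.025, 0, 0.008, 0, 0, 0.025, 0, 0.008, 0, 0, 0.025, 0, 0.008, 0, 0, 0.025, 0, 0.006, 0, 0, 0.025, 0, 0.006, 0, 0, 0.025, 0, 0, 0, 0, 0.025]
}}

```text
time: 14.55
eef_pos: [481.0, -10.6, 9.5]
tcp_rot: [0.517, 0.497, 0.469, -0.515]
contact_force: [1.0, -1.3, 0.3]
grip_width: 24.8
```

```bash
python3 look.py w16
```

```text
F [ 1.  -1.3  0.3] pos [481.  -10.6   9.5] w 24.775064553728015 t 14.55
[[0.03, 0.999, -0.028], [-0.066, -0.026, -0.997], [-0.997, 0.031, 0.066]]
tip z [-1.8 -0.8 -0.3]
```

View pics/w16.png

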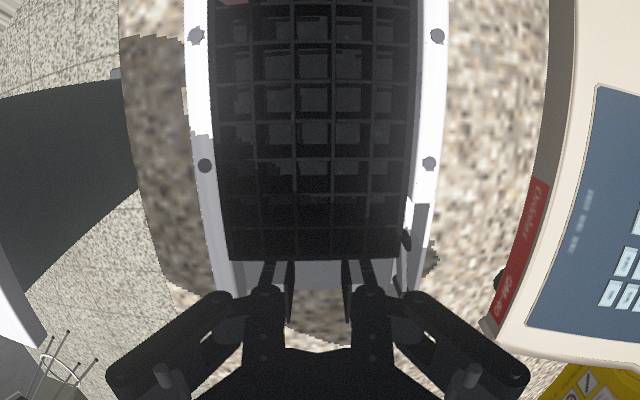

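Request:
{"api": "step_arm", "payload": {
  "steps": [0, 0.004, -0.001, 0, 0.025, 0, 0.004, 0, 0, 0.025, 0, 0.003, 0, 0, 0.025, 0, 0.002, 0, 0, 0.025, 0, 0, 0, 0, 0.025]
}}

```text
time: 15.1
eef_pos: [480.6, -1.5, 9.2]
tcp_rot: [-0.517, -0.498, -0.466, 0.517]
contact_force: [0.5, -1.1, -0.1]
grip_width: 24.8
```

Request:
{"api": "step_arm", "payload": {
  "steps": [0, 0.002, 0, 0, 0.025, 0, 0, 0, 0, 0.025]
}}

```text
time: 15.3
eef_pos: [480.4, 0.1, 9.1]
tcp_rot: [-0.517, -0.498, -0.466, 0.517]
contact_force: [1.0, -1.9, 0.6]
grip_width: 25.1
```

```bash
python3 look.py w17
```

```text
F [ 1.  -1.9  0.6] pos [4.804e+02 1.000e-01 9.100e+00] w 25.090694341416064 t 15.3
[[0.03, 0.999, -0.034], [-0.071, -0.031, -0.997], [-0.997, 0.032, 0.07]]
tip z [-1.6 -0.8 -0.3]
```

View pics/w17.png

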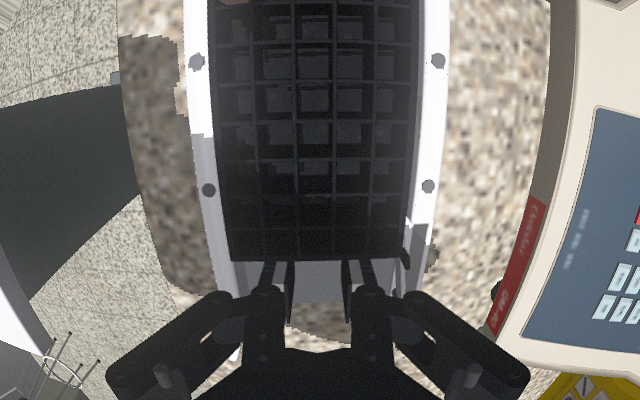

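Request:
{"api": "step_arm", "payload": {
  "steps": [0, 0.003, 0, 0.2, 0.025, 0, 0.002, 0, 0, 0.025, 0, 0, 0, 0, 0.025]
}}

```text
time: 15.65
eef_pos: [480.5, 4.6, 9.2]
tcp_rot: [0.518, 0.497, 0.466, -0.517]
contact_force: [2.0, -3.9, 0.1]
grip_width: 25.1
```

Request:
{"api": "step_arm", "payload": {
  "steps": [0, 0.002, 0, 0, 0.025, 0, 0, 0, 0, 0.025]
}}

```text
time: 15.85
eef_pos: [480.5, 6.6, 9.2]
tcp_rot: [0.518, 0.497, 0.466, -0.517]
contact_force: [0.9, -1.5, 0.0]
grip_width: 25.0
```

Request:
{"api": "step_arm", "payload": {
  "steps": [0, 0.002, 0, 0, 0.025, 0, 0, 0, 0, 0.025]
}}

```text
time: 16.05
eef_pos: [480.4, 8.6, 9.2]
tcp_rot: [0.518, 0.497, 0.466, -0.517]
contact_force: [1.1, -2.4, -0.3]
grip_width: 25.0
```

```bash
python3 look.py w18
```

```text
F [ 1.1 -2.4 -0.3] pos [480.4   8.6   9.2] w 24.985742863228552 t 16.05
[[0.031, 0.999, -0.031], [-0.072, -0.029, -0.997], [-0.997, 0.033, 0.071]]
tip z [-1.9 -0.8 -0.3]
```

View pics/w18.png

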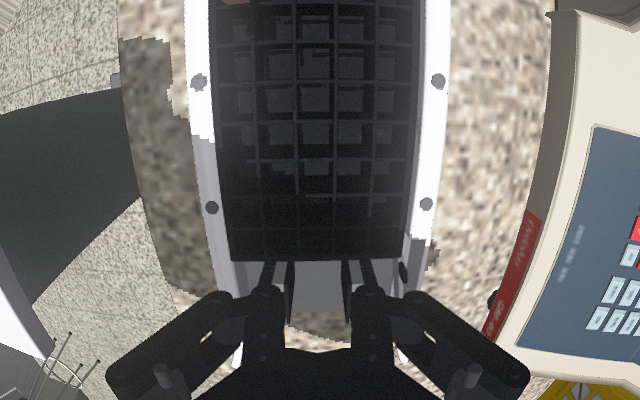

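Request:
{"api": "step_arm", "payload": {
  "steps": [0, 0.002, 0, 0, 0.025, 0, 0, 0, 0, 0.025]
}}

```text
time: 16.3
eef_pos: [480.3, 11.1, 9.2]
tcp_rot: [0.518, 0.497, 0.467, -0.517]
contact_force: [1.7, -1.3, 0.2]
grip_width: 24.6
```

Request:
{"api": "step_arm", "payload": {
  "steps": [0, 0.002, 0, 0, 0.025, 0, 0, 0, 0, 0.025]
}}

```text
time: 16.5
eef_pos: [480.3, 12.8, 9.2]
tcp_rot: [0.518, 0.497, 0.466, -0.517]
contact_force: [2.7, -4.6, -0.8]
grip_width: 25.3
```

```bash
python3 look.py w19; python3 - <<'E'
import cv2
a=cv2.imread('pics/w19.png'); cv2.imwrite('pics/w19c.png',cv2.resize(a[180:330,190:460],None,fx=2.9,fy=2.9,interpolation=cv2.INTER_CUBIC))
E
```

```text
F [ 2.7 -4.6 -0.8] pos [480.3  12.8   9.2] w 25.28839259508723 t 16.5
[[0.03, 0.999, -0.031], [-0.072, -0.029, -0.997], [-0.997, 0.033, 0.071]]
tip z [-1.7 -0.7 -0.3]
```

View pics/w19c.png

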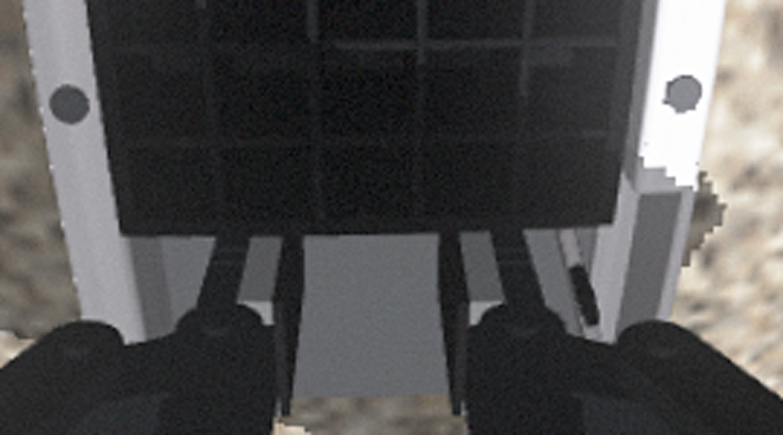

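Request:
{"api": "step_arm", "payload": {
  "steps": [0, 0.002, 0, 0, 0.025, 0, 0, 0, 0, 0.025]
}}

```text
time: 16.75
eef_pos: [480.2, 12.6, 9.3]
tcp_rot: [-0.518, -0.497, -0.465, 0.518]
contact_force: [1.8, -0.7, -0.7]
grip_width: 25.0
```

Request:
{"api": "step_arm", "payload": {
  "steps": [0, 0.002, 0, 0, 0.025, 0, 0, 0, 0, 0.025]
}}

```text
time: 16.95
eef_pos: [480.1, 12.6, 9.4]
tcp_rot: [-0.518, -0.497, -0.464, 0.519]
contact_force: [1.3, -1.3, 0.2]
grip_width: 24.9
```

Request:
{"api": "step_arm", "payload": {
  "steps": [0, 0.004, 0, 0, 0.025]
}}

```text
time: 17.05
eef_pos: [480.1, 13.1, 9.7]
tcp_rot: [-0.519, -0.497, -0.461, 0.521]
contact_force: [-0.5, -23.7, -1.1]
grip_width: 25.2
```

```bash
python3 look.py w20; python3 - <<'E'
import cv2
a=cv2.imread('pics/w20.png'); cv2.imwrite('pics/w20c.png',cv2.resize(a[180:330,190:460],None,fx=2.9,fy=2.9,interpolation=cv2.INTER_CUBIC))
E
```

```text
F [ -0.5 -23.7  -1.1] pos [480.1  13.1   9.7] w 25.15762815260068 t 17.05
[[0.032, 0.999, -0.038], [-0.082, -0.035, -0.996], [-0.996, 0.035, 0.081]]
tip z [-1.6 -0.6 -0.2]
```

View pics/w20c.png

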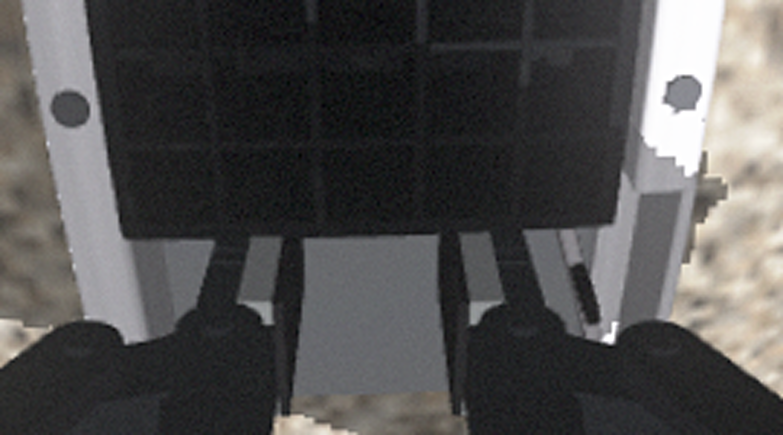

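Request:
{"api": "step_arm", "payload": {
  "steps": [0, -0.006, 0, 0, 0.025, 0, -0.01, 0.01, 0, 0.025, 0, -0.01, 0.03, 0, 0.025, 0, -0.01, 0.04, 0, 0.025, 0, -0.01, 0.04, 0, 0.025, 0, 0, 0.04, 0, 0, 0, 0, 0.04, 0, 0, 0, 0, 0, 0, 0]
}}

```text
time: 17.9
eef_pos: [471.8, -32.5, 218.6]
tcp_rot: [-0.514, -0.495, -0.468, 0.522]
contact_force: [0.5, -0.1, -0.9]
grip_width: 0.1
```

```bash
python3 look.py w21; python3 rk.py w21 484 100; python3 - <<'E'
import cv2
a=cv2.imread('pics/w21.png'); cv2.imwrite('pics/w21c.png',cv2.resize(a[0:260,160:480],None,fx=2.3,fy=2.3,interpolation=cv2.INTER_CUBIC))
E
```

```text
F [ 0.5 -0.1 -0.9] pos [471.8 -32.5 218.6] w 0.1421068568145678 t 17.9
[[0.017, 0.999, -0.036], [-0.074, -0.034, -0.997], [-0.997, 0.02, 0.073]]
tip z [220.6 223.5 226.4]
((453.5673828125, 71.97078704833984), (141.7339324951172, 50.05465316772461), 89.29336547851562)
```

View pics/w21c.png

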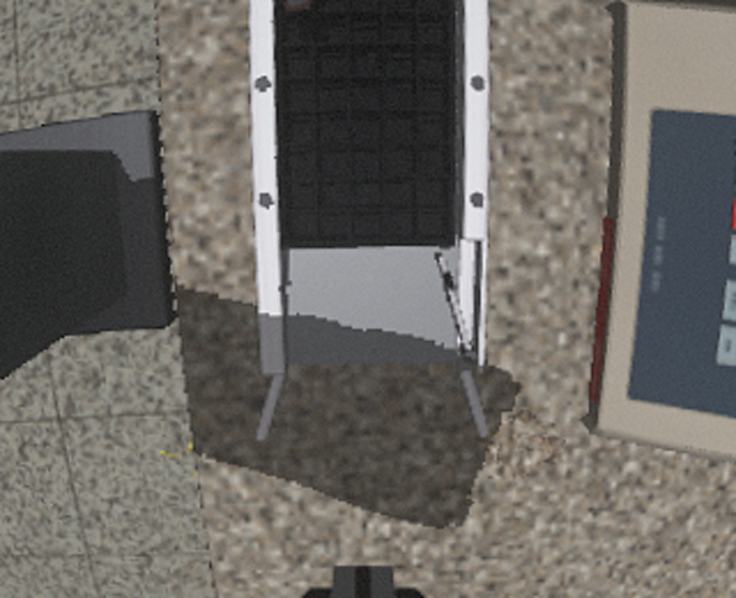

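The rack is home, with its rear edge at crop (365,245). The catch blade is sprung out behind it, tip at about (437,252). Next is the read key.

Request:
{"api": "step_arm", "payload": {
  "steps": [0.003, 0.04, 0, 0, 0, 0.003, 0.04, 0, 0, 0, 0.003, 0.04, 0, 0, 0, 0.002, 0.04, 0, 0, 0, 0.002, 0.03, 0, 0, 0, 0, 0, 0, 0, 0]
}}

```text
time: 18.55
eef_pos: [476.0, 166.3, 212.7]
tcp_rot: [-0.509, -0.492, -0.473, 0.525]
contact_force: [0.5, -1.0, -0.6]
grip_width: -0.4
```

```bash
python3 look.py w22; python3 - <<'E'
from bev import *
p=np.load('w22.npz'); pos,rot=p['pos'],p['rot']
W=wworld(p,pos,rot); q=W.reshape(-1,3)
s=q[(q[:,0]>440)&(q[:,0]<530)&(q[:,1]>190)&(q[:,1]<280)&(q[:,2]>122)&(q[:,2]<140)]
print(len(s),s.min(0),s.max(0),np.percentile(s[:,2],[10,50,90]))
t=s[s[:,2]>128]; print(len(t),t.min(0),t.max(0),t.mean(0),cv2.minEnclosingCircle(t[:,:2].astype(np.float32)))
im=bev(p,pos,rot,420,560,150,300,131,0.25); cv2.imwrite('pics/k22.png',im)
T=(W-pos)@rot; m=(abs(T[...,1])<30)&(abs(T[...,2])<15)&(T[...,0]>-60)&(T[...,0]<40); print('tip T',np.percentile(T[m],[98,99.5,100],axis=0))
E
```

```text
F [ 0.5 -1.  -0.6] pos [476.  166.3 212.7] w -0.41860631837123846 t 18.55
[[0.001, 0.999, -0.035], [-0.07, -0.035, -0.997], [-0.998, 0.004, 0.069]]
tip z [214.7 217.6 220.7]
1693 [467.47678548 213.6387406  122.00176101] [507.79759479 253.90094097 133.38999651] [122.23038134 129.98934606 131.64197883]
966 [475.08848481 220.8688271  128.07575506] [500.51976471 245.66606979 133.38999651] [487.36922192 234.01460815 130.88079657] ((487.5926208496094, 233.54542541503906), 12.955390930175781)
tip T [[-7.93680696 28.44769494  8.73034744]
 [-5.2956008  29.535658   10.67896262]
 [-2.72392816 29.98590404 13.1006299 ]]
```

View pics/w22.png

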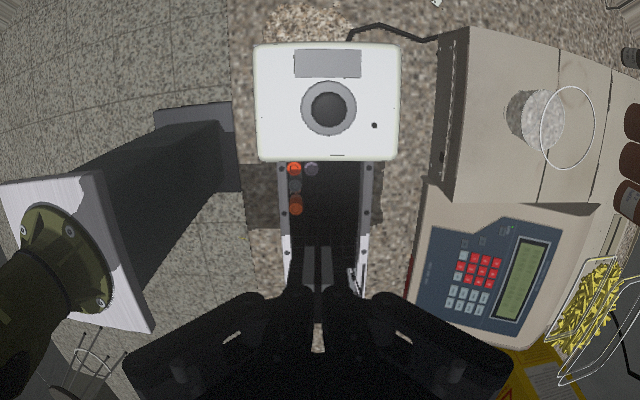

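View pics/k22.png

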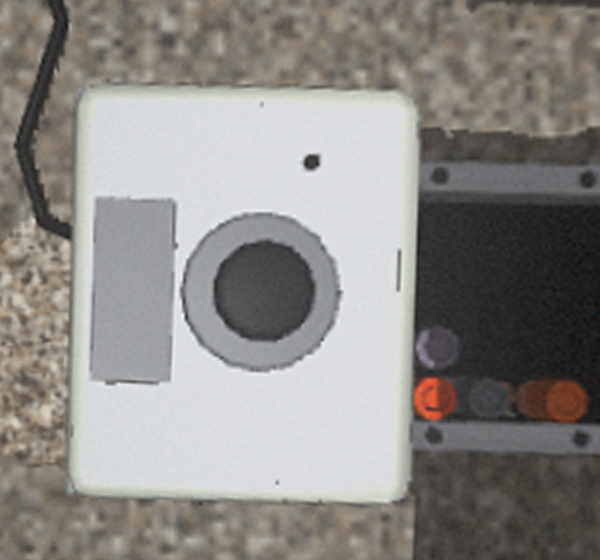

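Request:
{"api": "step_arm", "payload": {
  "steps": [0.005, 0.032, 0, 0, 0, 0.006, 0.032, 0, 0, 0, 0, 0, -0.02, 0, 0, 0, 0, -0.02, 0, 0, 0, 0, -0.02, 0, 0, 0, 0, -0.01, 0, 0, 0, 0, 0, 0, 0]
}}

```text
time: 19.3
eef_pos: [482.8, 221.2, 137.6]
tcp_rot: [-0.505, -0.49, -0.472, 0.532]
contact_force: [0.7, 0.1, 0.7]
grip_width: -0.4
```

```bash
python3 look.py w23
```

```text
F [0.7 0.1 0.7] pos [482.8 221.2 137.6] w -0.36254312094622554 t 19.3
[[-0.01, 0.999, -0.045], [-0.074, -0.046, -0.996], [-0.997, -0.007, 0.074]]
tip z [102.1 108.1 108.9]
```

View pics/w23.png

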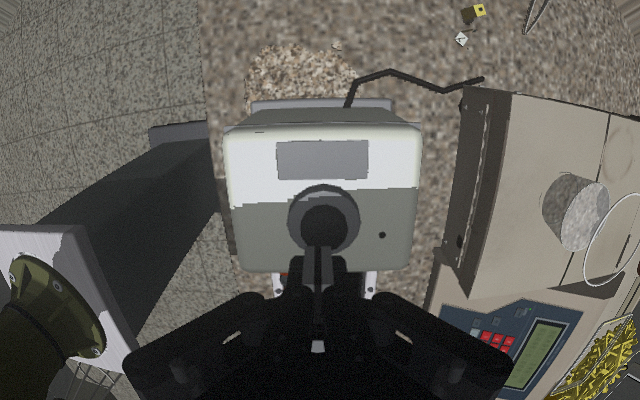

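Request:
{"api": "step_arm", "payload": {
  "steps": [0.0045, 0.009, 0, 0, 0, 0, 0, -0.003, 0, 0, 0, 0, 0, 0, 0]
}}

```text
time: 19.65
eef_pos: [489.4, 230.5, 137.3]
tcp_rot: [-0.505, -0.492, -0.471, 0.531]
contact_force: [-0.2, 0.3, -0.1]
grip_width: 0.2
```

```bash
python3 look.py w24
```

```text
F [-0.2  0.3 -0.1] pos [489.4 230.5 137.3] w 0.21191507437269333 t 19.65
[[-0.007, 0.999, -0.047], [-0.072, -0.047, -0.996], [-0.997, -0.004, 0.072]]
tip z [101.4 107.7 108.8]
```

View pics/w24.png

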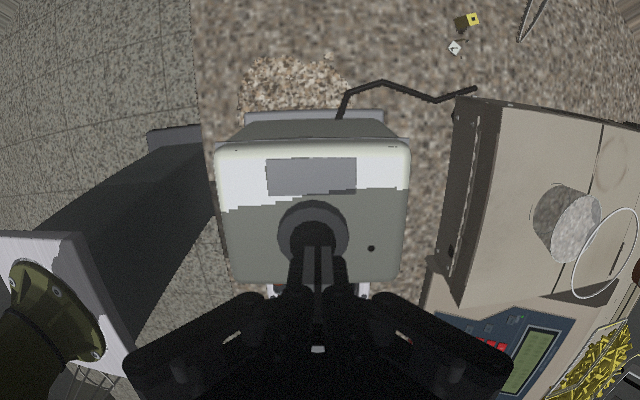

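Request:
{"api": "step_arm", "payload": {
  "steps": [-0.001, 0, -0.004, 0, 0, 0, 0, -0.002, 0, 0, 0, 0, 0, 0, 0]
}}

```text
time: 20.0
eef_pos: [488.7, 230.9, 131.7]
tcp_rot: [-0.505, -0.492, -0.471, 0.53]
contact_force: [0.4, 0.6, 1.3]
grip_width: -0.2
```

Request:
{"api": "step_arm", "payload": {
  "steps": [0, 0, -0.003, 0, 0, 0, 0, -0.002, 0, 0]
}}

```text
time: 20.2
eef_pos: [488.9, 231.0, 126.9]
tcp_rot: [-0.505, -0.493, -0.471, 0.53]
contact_force: [-1.1, 0.1, 3.3]
grip_width: -0.2
```

Request:
{"api": "step_arm", "payload": {
  "steps": [0, 0, -0.003, 0, 0, 0, 0, -0.002, 0, 0]
}}

```text
time: 20.4
eef_pos: [489.2, 231.0, 125.8]
tcp_rot: [-0.504, -0.494, -0.472, 0.529]
contact_force: [-10.4, -0.7, 32.0]
grip_width: -0.1
```

Request:
{"api": "step_arm", "payload": {
  "steps": [0, 0, 0, 0, 0, 0, 0, -0.001, 0, 0, 0, 0, 0, 0, 0]
}}

```text
time: 20.7
eef_pos: [488.9, 231.0, 126.8]
tcp_rot: [-0.503, -0.495, -0.473, 0.528]
contact_force: [-1.7, -0.6, 3.1]
grip_width: 0.1
```

```bash
python3 look.py w25
```

```text
F [-1.7 -0.6  3.1] pos [488.9 231.  126.8] w 0.10115892938913276 t 20.7
[[-0.005, 0.999, -0.047], [-0.064, -0.047, -0.997], [-0.998, -0.001, 0.064]]
tip z [101.6 107.8 108.8]
```

View pics/w25.png

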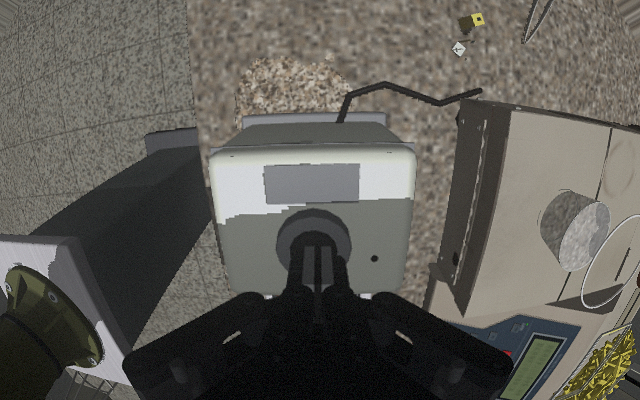

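Request:
{"api": "step_arm", "payload": {
  "steps": [0, 0, -0.0015, 0, 0, 0, 0, -0.001, 0, 0, 0, 0, -0.001, 0, 0]
}}

```text
time: 21.05
eef_pos: [489.0, 231.0, 126.2]
tcp_rot: [-0.502, -0.495, -0.473, 0.528]
contact_force: [-6.7, -0.7, 17.3]
grip_width: -0.1
```

Request:
{"api": "step_arm", "payload": {
  "steps": [0, 0, 0.01, 0, 0, 0, 0, 0.02, 0, 0, 0, 0, 0.03, 0, 0, 0, -0.02, 0.03, 0, 0, 0, -0.04, 0.01, 0, 0, 0, -0.04, 0, 0, 0, 0, -0.03, 0, 0, 0, 0, 0, 0, 0, 0]
}}

```text
time: 21.85
eef_pos: [488.6, 97.3, 228.4]
tcp_rot: [-0.505, -0.493, -0.473, 0.528]
contact_force: [0.7, 0.9, -0.3]
grip_width: 0.0
```

```bash
python3 look.py w26; python3 - <<'E'
from bev import *
p=np.load('w26.npz'); pos,rot=p['pos'],p['rot']
W=wworld(p,pos,rot); q=W.reshape(-1,3)
t=q[(abs(q[:,0]-487.5)<9)&(abs(q[:,1]-233.5)<9)]; print('key z',np.median(t[:,2]))
b=optics.capture('top'); cv2.imwrite('pics/t26.png',cv2.resize(b['img'][170:260,180:450,::-1],None,fx=2.9,fy=2.9,interpolation=cv2.INTER_CUBIC))
im=bev(p,pos,rot,410,560,0,300,28,0.4); cv2.imwrite('pics/k26.png',im)
E
```

```text
F [ 0.7  0.9 -0.3] pos [488.6  97.3 228.4] w 0.0003774166162744052 t 21.85
[[-0.004, 0.999, -0.043], [-0.066, -0.044, -0.997], [-0.998, -0.001, 0.066]]
tip z [230.2 233.1 236.3]
key z 131.08575230494034
```

View pics/w26.png

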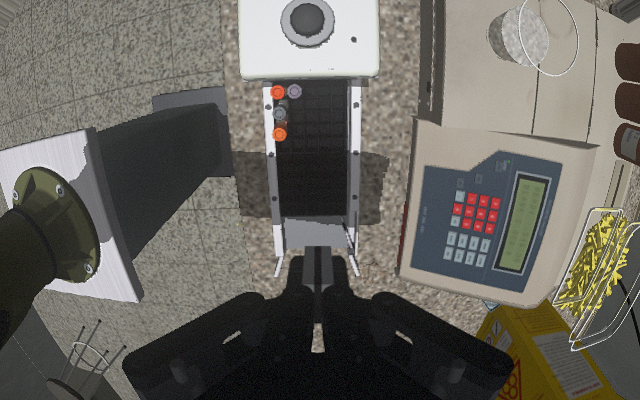

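View pics/t26.png

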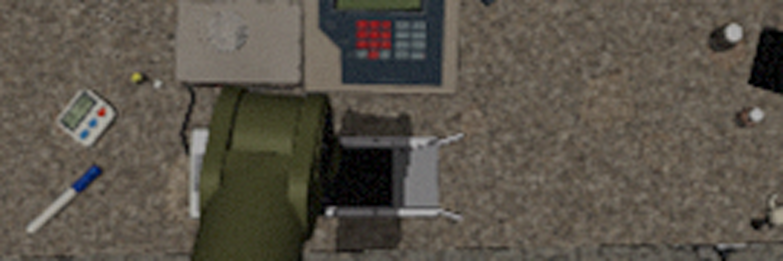

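Request:
{"api": "step_arm", "payload": {
  "steps": [0, -0.04, 0, 0, 0, 0, -0.04, 0, 0, 0, 0, -0.04, 0, 0, 0, 0, 0, 0, 0, 0]
}}

```text
time: 22.35
eef_pos: [489.7, -14.5, 225.7]
tcp_rot: [-0.509, -0.489, -0.478, 0.524]
contact_force: [-0.4, -0.0, 0.1]
grip_width: 0.2
```

```bash
python3 look.py w27; python3 - <<'E'
from bev import *
p=np.load('w27.npz'); pos,rot=p['pos'],p['rot']
im=bev(p,pos,rot,420,560,-90,210,26,0.4); cv2.imwrite('pics/k27.png',im)
im=bev(p,pos,rot,440,540,-60,60,28,0.2); cv2.imwrite('pics/k27z.png',im)
E
```

```text
F [-0.4 -0.   0.1] pos [489.7 -14.5 225.7] w 0.1794080126137782 t 22.35
[[-0.005, 1.0, -0.026], [-0.065, -0.026, -0.998], [-0.998, -0.004, 0.066]]
tip z [227.7 230.5 233.6]
```

View pics/k27.png

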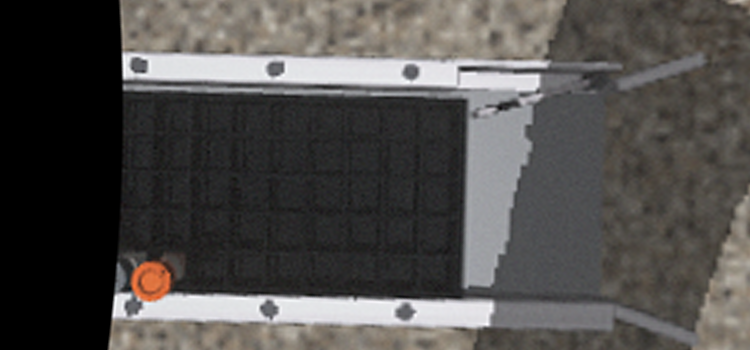

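View pics/k27z.png

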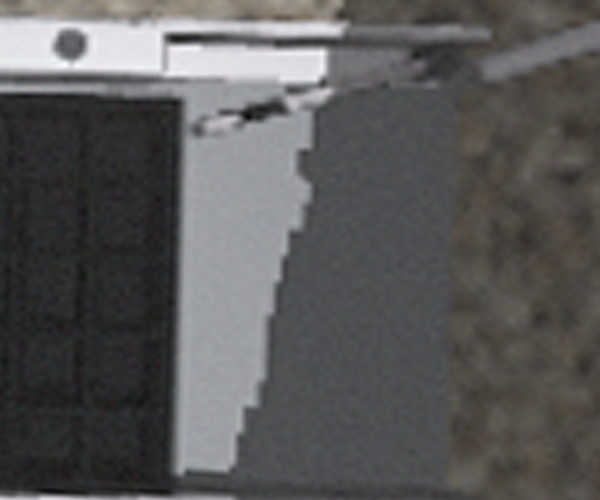

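```bash
python3 -c "
from cell import hand_in; print(hand_in())"
```

```text
the job is handed in; nothing more can be done
None
```

The rack is in the reader lane with the catch closed behind it. The read key has been pressed and has come back up. I handed the job in at about 22 s, and no verdict was reported.

**What I did:** I pushed the rack sideways with the open fingers until it was square and on the lane's axis. Then I pushed it in from behind with the jaws nearly shut, until it stopped against the end of the lane. The highest push force I read was about 24 N. For the key I used the closed fingertips.

**Last checks:**
- **Rack:** it is square and centred in the lane. Its rear edge is about 2 mm ahead of the catch tip, which matches the fully home position.
- **Catch and tubes:** the catch is sprung out behind the rack. All four tubes were upright in the view taken just after the key press.
- **Read key:** it bottomed out, with readings of 32 N and then 17 N. Its top measured 131 mm both before and after, so it is fully up.
- **Other things on the bench:** the timer, pen and vials looked unmoved in the top view. I did not measure them, and I did not check the slides box after the push.

**What disagreed:**
- **Fingertip length:** the stated 25 mm from TCP to fingertips did not match the cameras. They showed the tips about level with the TCP when shut and about 16 mm behind it when open, so I worked from the camera depth and force readings.
- **Tool tilt:** the tool also drifted to a tilt of about 0.07 rad, which had no visible effect on the result.

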